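Set the bleed valve of the grip hydraulics over a catch dish

ROBOT

A 6-joint arm with a two-finger parallel gripper is mounted at the origin on a cart in front of the work surface, level with it; the furniture and walls round the work are solid. World frame = base frame: x ahead of the robot, y to its left, z up, the work surface at z = 0. Lengths are in mm, angles in degrees, forces in N, time in s.
With the tool pointing down it reaches from about 350 to 850 mm from the base axis. Payload 8.1 kg.
Tool frame: the origin (TCP) lies on the centre line of the jaws, within the pads' length; the fingertips stand 8 mm ahead of it and the grasp point (between the pads) lies 11 mm behind it; x points along the fingers, z is the direction in which the jaws open and shut, and the axes are right-handed (so a half turn about x gives the same grasp; the last joint's range is limited). The gripper opens to 85 mm and grips with 20 to 120 N. Pads are 22 mm wide; open, the fingers measure 114 mm over their backs; the gripper's body (76 mm by 85 mm) begins 54 mm behind the grasp point. The pads swing forward as they close: fully open they stand 13 mm farther back than shut.
Start: joints at [-77.888, 7.471, 85.268, -0, 87.261, -4.893], TCP at [175.497, -573.765, 239.292] pointing down, gripper open.
Joint ranges: [-169.43, 169.43], [-51.17, 129.36], [1.28, 143.12], [-76.62, 256.62], [0, 156.53], [-152.29, 152.29]. Speed limits (degrees/s): [136.94, 136.94, 159.86, 180, 180, 180].

INTERFACE

Orientations are given as [roll, pitch, yaw] about the fixed x, y, z axes, in that order (R = Rz(yaw) Ry(pitch) Rx(roll)).
In Python, from bench import r, vision, order gives the robot as it stands. The module is installed in compiled form; this text tells all that it offers.
- The arm moves only by the shell command python3 -m jog 'ROWS' [FORCE]. ROWS is JSON, a list of rows, each a list of 3 entries, a list of its own where there are three numbers: the shift along the world's x, y, z in m, then the turn, a rotation vector about the world's x, y, z in rad, then the opening, from -1 (shut) to 1 (fully open). A call has 1 to 5 rows; each row is the pose to reach, as a shift and turn from the pose commanded when the call began; what a row does not reach only later rows make up. A row lasts 1/12 s, in which the tool goes at most 41.7 mm and 7.16 degrees, less where a joint would pass 70% of its speed; a pose out of reach is approached as far as the arm can. A call with a gripper value outside its range is refused whole. The fingers move at their own pace and stop on an object; FORCE is the grip in N (left out, the last holds). Time passes only in rows, so rows that repeat a pose let the fingers close. It gives the time, the measured TCP pose, the force and the opening at its end, in the units of the state.
- r.sense(): the state, without advancing time (a new reading comes with each control period).
- vision.snapshot(name): name is "scene" or "top" or "wrist"; returns the picture (400x640x3 uint8, red, green, blue); there is no depth.
- vision.camera_model(name): a dict with "fov_y" (degrees; the focal length in pixels is half the picture's height over the tangent of half this angle, whatever the lens; pixels are square), "cx", "cy" (the principal point, pixels), "world_to_cam" (4x4, takes a point from world to camera coordinates). Camera axes: x right, y down, z forward; pixel columns grow to the right and rows downward; lengths in mm; the calibration is good to about 2 mm. A picture is of the moment at which its call begins: read the wrist's pose just before it. camera_model takes no time and is no camera call; for the wrist camera it gives the pose at the moment of the call.
- order.hand_in(): hands the job in, once; it reports no verdict.
The state is a dict: "time": time; "joint_pos": joint angles; "qd": joint speeds; "joint_efforts": joint torques, N m; "tool_pos": TCP position; "tcp_rot": TCP orientation; "ft_force": force on the tool from outside, world axes, zero at the start; "wrist_torque": the same for the moment, N m; "finger_gap": finger opening in mm.
Only numpy, scipy, OpenCV 4.12 (cv2) and the standard library are available. Lean on these libraries where they do the work, as an engineer would, in place of code of your own. Each camera call takes 0.05 s, during which the arm holds its last target.

TASK

Get the hydraulic bleed block ready for bleeding: first slide the round steel catch dish flat along the desk, without lifting or tipping it, until the middle of it is under the tip of the drain spout. Then turn the handwheel clockwise by its crank handle until the valve is shut against its stop, and open it again by exactly two full turns, without going past that. Finish while holding: keep the crank handle gripped there at two turns, and leave the other things on the desk where they lie.

Things in the scene. Friction and masses are not known exactly. Their poses are not given: they have to be found in the camera images.
- catch_dish: loose round open dish of bare sheet steel with sloping walls, 113 mm across the rim and 92 mm across its flat bottom, 30 mm high, wall 2.5 mm, 0.25 kg. Origin: centre of its underside; z up. It starts to the right of the bleed block (smaller y), 10 to 30 cm from its place, and slides freely on the desk
- bleed_block: fixed hydraulic bleed block: grey base plate 120 x 100 mm, 14 mm high, aluminium manifold 66 x 60 mm up to 72 mm, handwheel on top. Origin: centre of its underside, on the valve's axis; z up. The drain spout points along its own -y (to the robot's right at yaw 0); a pressure gauge (top 120 mm above the desk) reaches 92 mm to its +y, two capped couplers 68 mm to its +x
- spout_tip (a point): mouth of the drain spout, a bent steel pipe 9 mm thick on the right side of the bleed block, 38 mm above the desk and 125 mm from the stem axis; the pipe's straight part runs level at 56 mm (top 61 mm) above the desk. The dish passes under it. The point is fixed to the block
- stem_axis (a point): point fixed to the block, 150 mm above the desk on the upright axis about which the handwheel turns. The black wheel is 107 mm across, rim 11 mm thick with its top 124 mm above the desk when shut, three spokes, a hub whose nut ends 128 mm above the desk. The stem rises 2 mm for each turn of opening and takes wheel and handle with it
- bleed_valve (a joint): angle of the handwheel in rad: 0 = shut against its stop (the seat), growing counter-clockwise seen from above as the valve opens, up to 31.4. One turn is 6.283, two turns open 12.566. It starts somewhere between 1.5 and 6. About 0.1 Nm of friction (2 N at the handle); it stays where it is left. Once shut the stop is solid
- crank_handle: revolving upright crank handle on the rim of the handwheel, a black round sleeve 19 mm thick and 46 mm tall (from 127 to 173 mm above the desk when shut, 2 mm higher for each turn open), 48 mm from the stem axis. It spins freely on its own pin, so a gripper can hold it from above at a constant yaw and carry it round the circle. Origin: centre of its lower end; z up
- handle_grip (a point): point on the axis of the crank handle, 24 mm above its lower end: the place to grip it, 151 mm above the desk when shut. With the valve shut it lies from the stem axis along the block's own +x; at valve angle q it lies q counter-clockwise from there
- caliper: bystander: digital caliper 235 mm long lying to the right, not to be disturbed; origin under its middle
- marker_pen: bystander: white marker pen 135 mm long, 17 mm thick, lying before the keyboard's right end, not to be disturbed; origin under its middle
- oil_dropper: bystander: small brown dropper bottle 34 mm wide, 102 mm tall standing to the left of the block, not to be disturbed; origin at the centre of its underside
- jaw_insert_1: bystander: serrated steel jaw insert 64 x 28 x 19 mm lying on the desk in front of and left of the block, not to be disturbed; origin under its middle
- jaw_insert_2: bystander: a second jaw insert 64 x 28 x 19 mm beside the first, not to be disturbed; origin under its middle
- weight_2: bystander: small brass balance weight with a knob, 30 mm wide, 47 mm tall, standing near the mouse, not to be disturbed; origin at the centre of its underside
- usb_stick: bystander: memory stick 54 x 16 x 8 mm lying to the left of the block, not to be disturbed; origin under its middle

How it is judged:
By the outcome, as a careful person would: the job done as asked, in the order asked, and still so for the second after the job is handed in, while the arm keeps its last pose, push and grip.
It also fails if it takes over 64 s, if anything falls off the work surface, if the arm or the gripper's body presses on something with over 40 N, if the wrist force passes 120 N, or if a joint passes its speed limit or range.

## Working session

There is one attempt and no reset: what is moved stays moved. The work goes in short steps, Python scripts to look and compute and a shell command to move; the robot and the scene stay as the last step left them, time stands still between calls to the robot, and variables do not carry over. Pictures are saved under pics/ and viewed, and the job is handed in when it is done.

```bash
mkdir -p pics; cat > h.py <<'E'
import numpy as np, cv2
from bench import r, vision, order
def snap(cam,name):
    im=vision.snapshot(cam); cv2.imwrite(f'pics/{name}.png',cv2.cvtColor(np.asarray(im),cv2.COLOR_RGB2BGR)); return np.asarray(im)
def K(cam):
    m=vision.camera_model(cam); f=200/np.tan(np.radians(m['fov_y']/2)); return f,m['cx'],m['cy'],np.array(m['world_to_cam'])
def proj(cam,p):
    f,cx,cy,T=K(cam); c=T[:3,:3]@np.array(p,float)+T[:3,3]; return np.array([cx+f*c[0]/c[2],cy+f*c[1]/c[2]])
def unproj(cam,uv,z):
    f,cx,cy,T=K(cam); R=T[:3,:3]; o=-R.T@T[:3,3]; d=R.T@np.array([(uv[0]-cx)/f,(uv[1]-cy)/f,1]); return o+d*(z-o[2])/d[2]
E
python3 - <<'E'
from h import *
for c in ['scene','top','wrist']:
    snap(c,c+'0'); f,cx,cy,T=K(c); print(c,f,cx,cy,-T[:3,:3].T@T[:3,3]); print(T.round(3).tolist(), list(vision.camera_model(c)))
print(r.sense())
E
```

```text
scene 439.5882654659641 326.7028093076052 202.1157775503865 [-361.17433539  704.89200528  781.0108374 ]
[[-0.69, -0.724, 0.003, 258.553], [-0.354, 0.334, -0.874, 318.935], [0.631, -0.604, -0.487, 1033.793], [0.0, 0.0, 0.0, 1.0]] ['fov_y', 'cx', 'cy', 'world_to_cam']
top 379.91010095407 324.63769145694766 197.90915998683124 [ 431.59473256  -82.22202326 1232.61745123]
[[-0.005, -1.0, 0.012, -95.087], [-0.997, 0.004, -0.077, 525.336], [0.077, -0.012, -0.997, 1194.722], [0.0, 0.0, 0.0, 1.0]] ['fov_y', 'cx', 'cy', 'world_to_cam']
wrist 307.1049157488413 319.38078014123914 196.18659552436407 [ 239.87079351 -553.76268358  373.16176356]
[[0.292, -0.956, -0.001, -599.25], [-0.923, -0.282, 0.261, -32.428], [-0.25, -0.075, -0.965, 378.535], [0.0, 0.0, 0.0, 1.0]] ['fov_y', 'cx', 'cy', 'world_to_cam']
{'time': 0.15, 'joint_pos': array([-7.78851482e+01,  7.50758909e+00,  8.53152344e+01, -7.11211249e-04,
        8.72621086e+01, -4.89295528e+00]), 'qd': array([-0.03588695, -0.17455377, -0.18477792, -0.02551611,  0.01386076,
        0.07038895]), 'joint_efforts': array([ 2.84344649e-03, -5.70062184e+01, -5.01158631e+01, -4.03460774e-05,
        9.63443366e-03,  2.14905657e-05]), 'tool_pos': array([ 175.43117572, -573.34253047,  238.45740955]), 'tcp_rot': array([175.58623938,  89.9150649 , 102.59408091]), 'ft_force': array([-0.07324894, -0.23149031,  0.43680268]), 'wrist_torque': array([-0.05259543,  0.00974651,  0.01329474]), 'finger_gap': 85.63807565169745}
```

View pics/scene0.png

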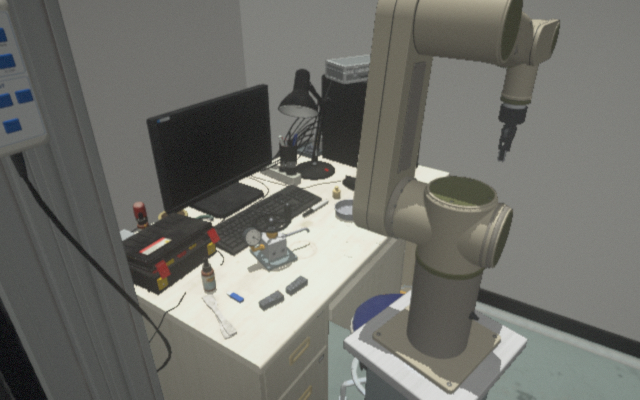

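View pics/top0.png

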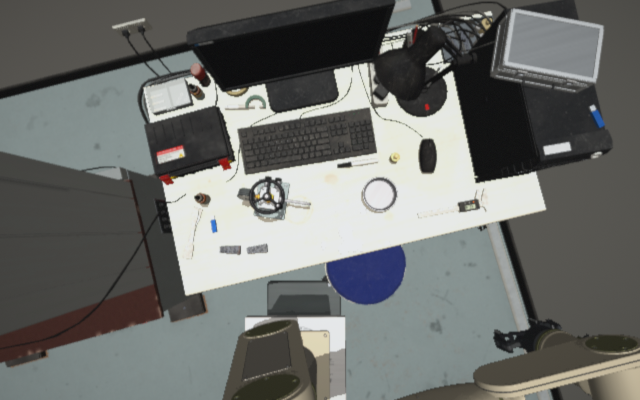

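View pics/wrist0.png

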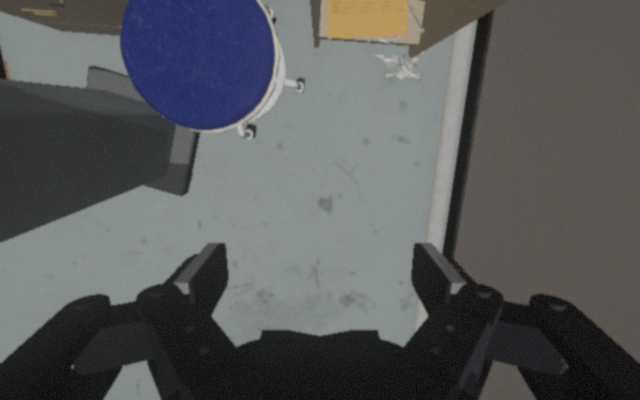

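The top view shows the block at about (268,198), its spout tip at about (308,205) and the dish at about (379,195). The pen is at (357,163), the weight at (395,157), the caliper at (450,210) and the jaw inserts at (230..258,250). I'll zoom in and measure.

```bash
python3 - <<'E'
from h import *
im=cv2.imread('pics/top0.png')
c=cv2.resize(im[140:260,190:350],None,fx=5,fy=5,interpolation=cv2.INTER_CUBIC); cv2.imwrite('pics/top0a.png',c)
c=cv2.resize(im[140:240,330:490],None,fx=5,fy=5,interpolation=cv2.INTER_CUBIC); cv2.imwrite('pics/top0b.png',c)
im=cv2.imread('pics/scene0.png')
c=cv2.resize(im[170:320,190:390],None,fx=4,fy=4,interpolation=cv2.INTER_CUBIC); cv2.imwrite('pics/scene0a.png',c)
for n,uv,z in [('dish',(379,195),30),('spout',(308,205),56),('hub',(268,198),128),('pen',(357,163),8),('weight',(395,157),20),('caliper tip',(418,215),5)]: print(n,unproj('top',uv,z).round(0))
E
```

```text
dish [ 533. -270.   30.]
spout [500. -45.  56.]
hub [517.  69. 128.]
pen [ 640. -203.    8.]
weight [ 657. -326.   20.]
caliper tip [ 469. -400.    5.]
```

View pics/top0a.png

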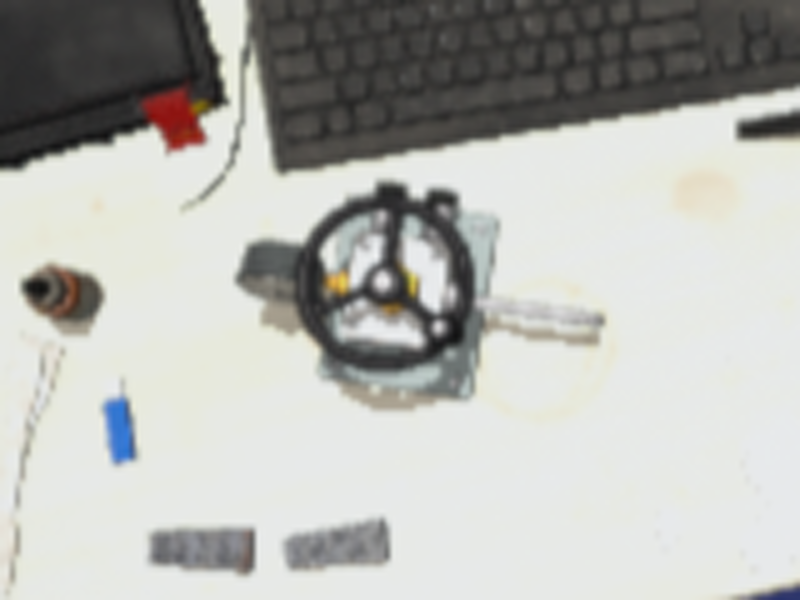

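View pics/top0b.png

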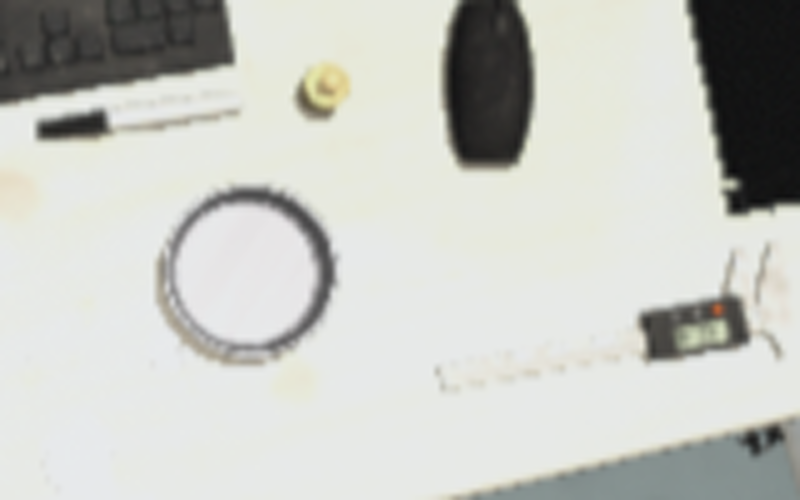

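View pics/scene0a.png

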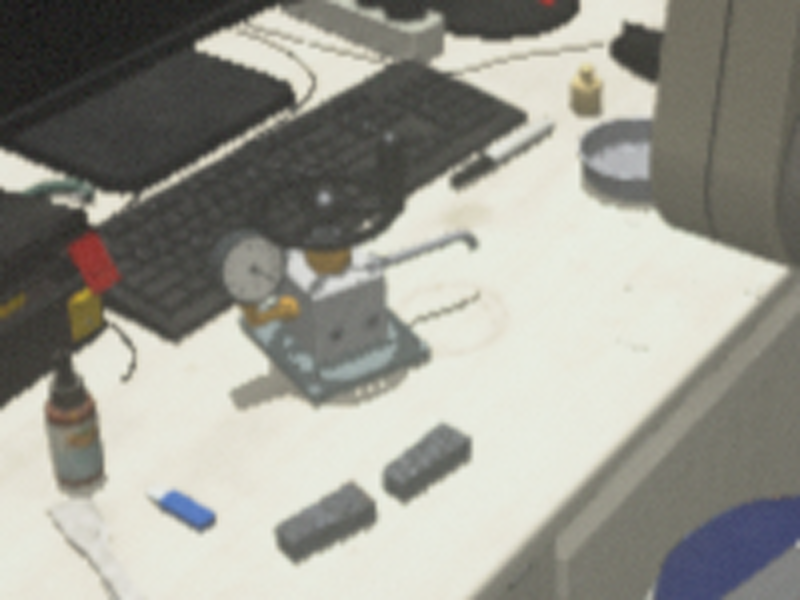

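```bash
python3 - <<'E'
from h import *
hub=unproj('top',(266.5,196.5),129); sp=unproj('top',(309.9,203.9),56); hd=unproj('top',(277.9,205.3),174); d=unproj('top',(379.5,194.5),30)
print(hub,sp,hd,d)
v=sp-hub; print('spout dist',np.hypot(*v[:2]), 'block yaw',np.degrees(np.arctan2(v[1],v[0]))+90)
w=hd-hub; print('handle r',np.hypot(*w[:2]),'ang',np.degrees(np.arctan2(w[1],w[0])))
from scipy.spatial.transform import Rotation as R
s=r.sense(); print(R.from_euler('xyz',s['tcp_rot'],degrees=True).as_matrix().round(3)); print(s['time'])
for p in [hub,sp,hd,d]: print(proj('scene',p))
E
```

```text
[521.34126476  73.17502023 129.        ] [503.75575493 -51.0639894   56.        ] [492.9616314   34.95404871 174.        ] [ 534.4505383  -271.86821243   30.        ]
spout dist 125.47741498291967 block yaw -8.056457070237059
handle r 47.605107424332566 ang -126.59442946650019
[[-0.     0.956  0.293]
 [ 0.001  0.293 -0.956]
 [-1.     0.    -0.001]]
0.15
[272.90337963 218.20864914]
[309.87836792 226.27764785]
[288.98809142 203.52180018]
[351.76340573 205.76305193]
```

Geometry checks: spout distance 125.5 mm (given 125), handle radius 47.6 mm (given 48), block yaw about −8°, valve at about 4.21 rad. I'll push with the open jaws as a cradle, from behind the dish. First I move there.

```bash
python3 -m jog '[[[0.0245,0.016,0],[0,0,0.094],1],[[0.049,0.032,0],[0,0,0.188],1],[[0.0735,0.048,0],[0,0,0.282],1],[[0.098,0.064,0],[0,0,0.3765],1],[[0.1225,0.08,0],[0,0,0.4707],1]]'
python3 -m jog '[[[0.0245,0.016,0],[0,0,0.094],1],[[0.049,0.032,0],[0,0,0.188],1],[[0.0735,0.048,0],[0,0,0.282],1],[[0.098,0.064,0],[0,0,0.3765],1],[[0.1225,0.08,0],[0,0,0.4707],1]]'
python3 -m jog '[[[0.0245,0.016,0],[0,0,0.094],1],[[0.049,0.032,0],[0,0,0.188],1],[[0.0735,0.048,0],[0,0,0.282],1],[[0.098,0.064,0],[0,0,0.3765],1],[[0.1225,0.08,0],[0,0,0.4707],1]]'
```

```text
time: 0.57
tool_pos: [298.8, -492.7, 238.9]
tcp_rot: [157.9, 90.0, 112.1]
ft_force: [0.6, 0.4, 0.7]
finger_gap: 85.6
time: 0.98
tool_pos: [421.5, -412.6, 239.0]
tcp_rot: [150.4, 90.0, 131.6]
ft_force: [0.3, -0.7, 0.1]
finger_gap: 85.4
time: 1.4
tool_pos: [543.9, -332.7, 238.9]
tcp_rot: [141.1, 90.0, 149.2]
ft_force: [-0.3, -0.9, 0.2]
finger_gap: 85.5
```

```bash
python3 - <<'E'
from h import *
from scipy.spatial.transform import Rotation as R
s=r.sense(); print(s['tool_pos'],s['joint_pos'].round(1)); M=R.from_euler('xyz',s['tcp_rot'],degrees=True).as_matrix(); print(M.round(3))
snap('wrist','w1'); 
for n,p in [('dish',(534.5,-271.9,30)),('spout',(503.8,-50.6,38)),('tcp',s['tool_pos']),('hub',(521.3,73.2,129))]: print(n,proj('wrist',p).round(0))
E
```

```text
[ 543.93873273 -332.66238057  238.86055668] [-36.1  13.3  78.8  -0.   88.  -44.2]
[[-0.001 -0.142  0.99 ]
 [ 0.     0.99   0.142]
 [-1.     0.    -0.001]]
dish [314. 121.]
spout [ 316. -142.]
tcp [308. 262.]
hub [ 388. -601.]
```

View pics/w1.png

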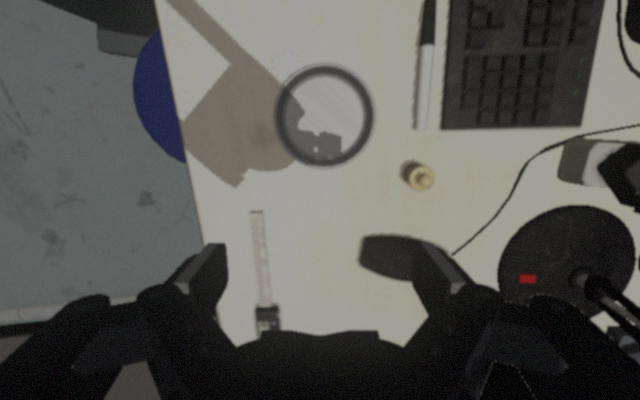

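The wrist view shows the dish centred at (324,115), against a prediction of (314,121). That is within about 1 cm and ahead of the jaws. The cradle will centre it, so I descend.

```bash
python3 -m jog '[[[0,0,-0.04],[0,0,0],1],[[0,0,-0.08],[0,0,0],1],[[0,0,-0.12],[0,0,0],1],[[0,0,-0.16],[0,0,0],1],[[0,0,-0.19],[0,0,0],1]]'
python3 -m jog '[[[0,0,-0.015],[0,0,0],1],[[0,0,-0.024],[0,0,0],1],[[0,0,-0.030],[0,0,0],1]]'
python3 - <<'E'
from h import *
snap('wrist','w2'); im=snap('top','t2'); cv2.imwrite('pics/t2a.png',cv2.resize(cv2.imread('pics/t2.png')[140:240,330:490],None,fx=5,fy=5,interpolation=2))
s=r.sense(); print(s['tool_pos'],s['ft_force'],s['finger_gap'])
E
```

```text
time: 1.87
tool_pos: [541.1, -332.5, 45.0]
tcp_rot: [136.4, 89.8, 144.3]
ft_force: [-0.9, -0.7, -0.3]
finger_gap: 85.5
time: 2.12
tool_pos: [542.9, -333.8, 18.8]
tcp_rot: [140.5, 90.0, 148.4]
ft_force: [0.1, 0.9, 0.2]
finger_gap: 85.0
[ 543.56511236 -334.28555504   20.09864827] [0.17790195 0.59455675 0.30161094] 85.21620510085167
```

View pics/w2.png

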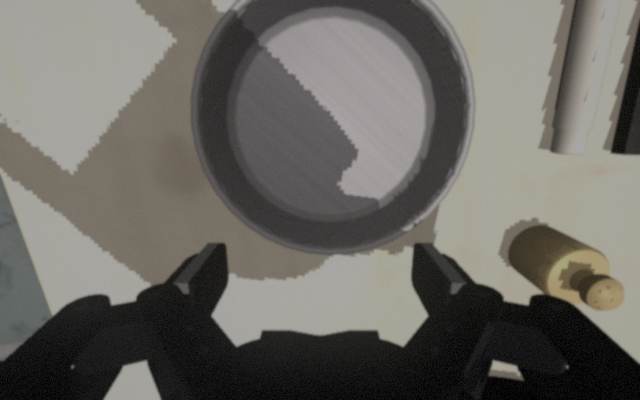

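View pics/t2a.png

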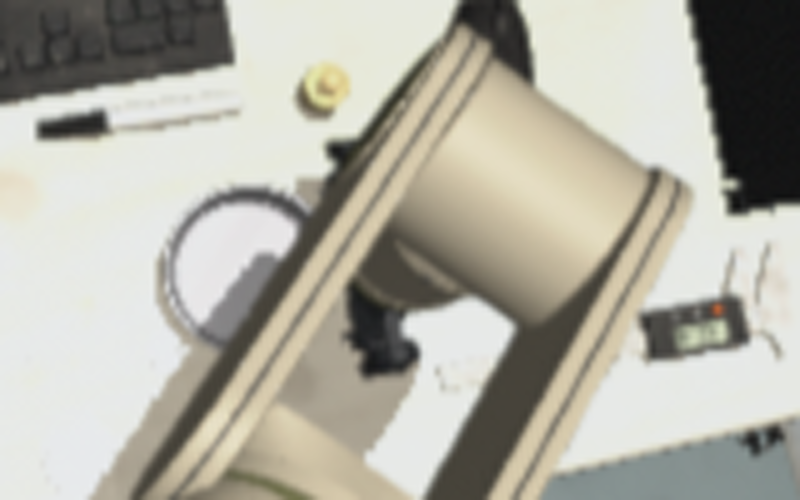

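The dish rim is centred at u≈333 and the jaws at 320, so the dish lies about 5 mm to the right. I shift 5 mm and begin a slow push.

```bash
python3 -m jog '[[[0.0025,0.0004,0],[0,0,0],1],[[0.0049,0.0007,0],[0,0,0],1],[[0.0043,0.0047,0],[0,0,0],1],[[0.0036,0.0087,0],[0,0,0],1],[[0.003,0.0127,0],[0,0,0],1]]'
python3 -m jog '[[[-0.0008,0.005,0],[0,0,0],1],[[-0.0017,0.011,0],[0,0,0],1],[[-0.003,0.018,0],[0,0,0],1],[[-0.0042,0.026,0],[0,0,0],1],[[-0.0054,0.0335,0],[0,0,0],1]]'
python3 - <<'E'
from h import *
snap('wrist','w3')
s=r.sense(); print(s['tool_pos'],s['ft_force'],s['finger_gap'])
E
```

```text
time: 2.63
tool_pos: [546.4, -320.8, 20.0]
tcp_rot: [-40.9, 89.9, -32.9]
ft_force: [0.1, -0.5, -0.3]
finger_gap: 85.6
time: 3.05
tool_pos: [540.5, -286.8, 19.4]
tcp_rot: [-48.4, 90.0, -40.5]
ft_force: [-0.0, -1.1, 1.6]
finger_gap: 85.5
[ 540.32420115 -285.35174158   19.16095541] [ 0.95617392 -0.05399273  0.5405535 ] 85.31789846866204
```

View pics/w3.png

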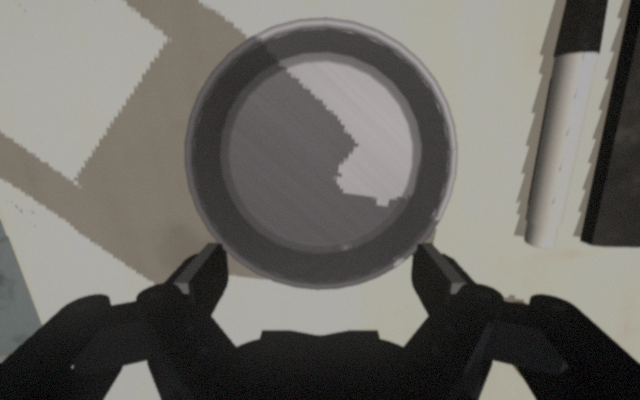

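The dish now sits centred in the cradle, with its rim at u 186–457. I keep pushing.

```bash
python3 -m jog '[[[-0.0013,0.008,0],[0,0,0],1],[[-0.0026,0.016,0],[0,0,0],1],[[-0.0038,0.024,0],[0,0,0],1],[[-0.005,0.032,0],[0,0,0],1],[[-0.0063,0.0395,0],[0,0,0],1]]'
python3 -m jog '[[[-0.0013,0.008,0],[0,0,0],1],[[-0.0026,0.016,0],[0,0,0],1],[[-0.0038,0.024,0],[0,0,0],1],[[-0.005,0.032,0],[0,0,0],1],[[-0.0063,0.0395,0],[0,0,0],1]]'
python3 -m jog '[[[-0.0013,0.008,0],[0,0,0],1],[[-0.0026,0.016,0],[0,0,0],1],[[-0.0038,0.024,0],[0,0,0],1],[[-0.005,0.032,0],[0,0,0],1],[[-0.0063,0.0395,0],[0,0,0],1]]'
python3 -m jog '[[[-0.0013,0.008,0],[0,0,0],1],[[-0.0026,0.016,0],[0,0,0],1],[[-0.0038,0.024,0],[0,0,0],1],[[-0.0048,0.030,0],[0,0,0],1],[[-0.0054,0.034,0],[0,0,0],1]]'
python3 - <<'E'
from h import *
snap('wrist','w4'); snap('top','t4'); cv2.imwrite('pics/t4a.png',cv2.resize(cv2.imread('pics/t4.png')[140:260,230:390],None,fx=5,fy=5,interpolation=2))
s=r.sense(); print(s['tool_pos'],s['ft_force'],s['finger_gap'])
E
```

```text
time: 3.52
tool_pos: [534.1, -247.1, 19.3]
tcp_rot: [128.1, 90.0, 136.1]
ft_force: [1.0, -1.7, -0.7]
finger_gap: 85.5
time: 3.93
tool_pos: [527.9, -207.7, 19.3]
tcp_rot: [92.3, 90.0, 100.2]
ft_force: [1.6, -1.7, 1.0]
finger_gap: 85.2
time: 4.35
tool_pos: [521.6, -168.2, 19.3]
tcp_rot: [146.6, 90.0, 154.6]
ft_force: [0.7, -1.6, 0.4]
finger_gap: 85.4
time: 4.77
tool_pos: [516.1, -134.2, 19.3]
tcp_rot: [140.8, 90.0, 148.7]
ft_force: [0.5, -1.5, 0.2]
finger_gap: 85.4
[ 516.13593295 -134.2384358    19.2391388 ] [ 0.24855109 -0.01815667 -0.8856408 ] 85.10441148864939
```

View pics/w4.png

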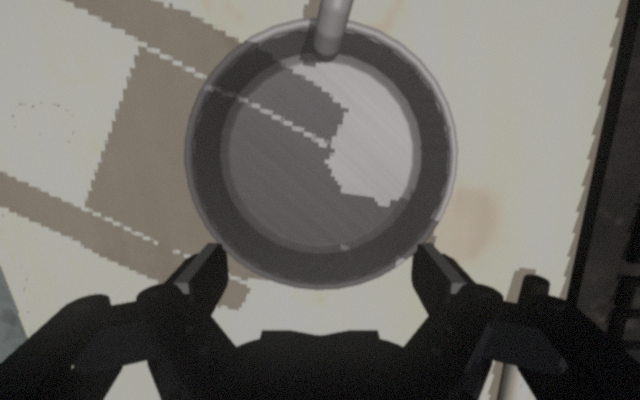

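View pics/t4a.png

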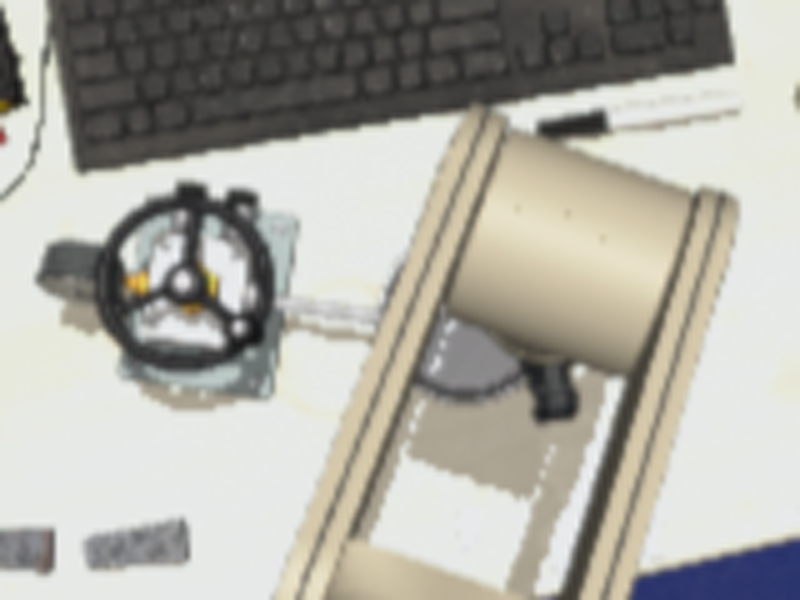

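```bash
python3 - <<'E'
from h import *
from scipy.optimize import least_squares
t=np.linspace(0,2*np.pi,200)
def ext(x,y):
    P=np.array([proj('wrist',(x+56.5*np.cos(a),y+56.5*np.sin(a),30)) for a in t[::4]])
    return P[:,0].min(),P[:,0].max(),P[:,1].min(),P[:,1].max()
obs=(186,457,18,288)
s=least_squares(lambda p:np.array(ext(*p))-obs,[509,-87]); print('dish',s.x,s.fun)
for uv in [(327,48),(326,53)]: print('tip',unproj('wrist',uv,38), unproj('wrist',uv,42))
print(proj('wrist',(503.8,-50.6,38)))
im=cv2.imread('pics/w4.png'); cv2.imwrite('pics/w4a.png',cv2.resize(im[0:120,260:400],None,fx=5,fy=5,interpolation=2))
E
```

```text
dish [512.32854707 -90.72087349] [-3.70154309  3.69821246 -2.00881937  4.33760691]
tip [507.99725076 -46.58274936  38.        ] [508.0141097  -47.33964358  42.        ]
tip [507.88330906 -48.20530173  38.        ] [507.90409932 -48.90621318  42.        ]
[313.42906452  58.63448304]
```

View pics/w4a.png

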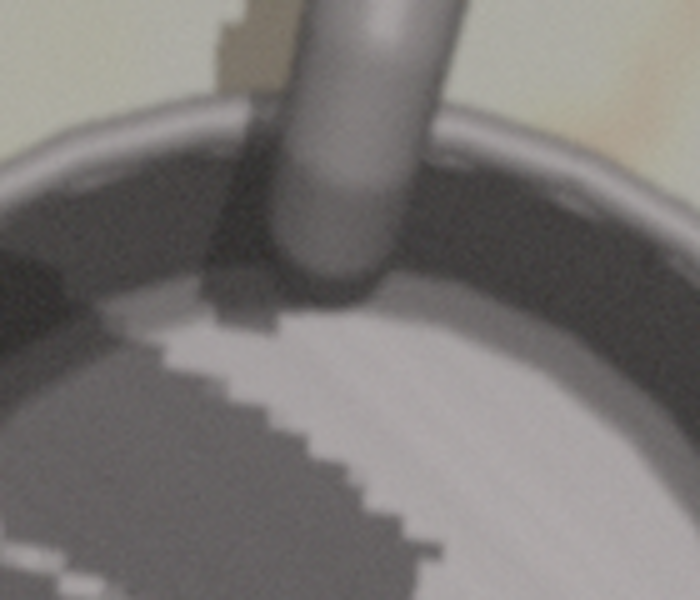

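In the wrist view the spout's near lip is at (327,61) and the dish centre at (321,153). Measured in that one picture, the dish has about 43 mm left to go. I push 34 mm and look again.

```bash
python3 -m jog '[[[-0.0006,0.006,0],[0,0,0],1],[[-0.0013,0.014,0],[0,0,0],1],[[-0.0021,0.022,0],[0,0,0],1],[[-0.0029,0.029,0],[0,0,0],1],[[-0.0034,0.034,0],[0,0,0],1]]'
python3 - <<'E'
from h import *
snap('wrist','w5')
s=r.sense(); print(s['tool_pos'],s['ft_force'],s['finger_gap'])
E
```

```text
time: 5.28
tool_pos: [512.7, -100.1, 19.2]
tcp_rot: [127.3, 90.0, 135.2]
ft_force: [0.2, -1.4, -0.1]
finger_gap: 85.3
[512.59612553 -99.41740958  19.1542065 ] [ 0.27888193  0.61442199 -0.67024423] 85.3228029504426
```

View pics/w5.png

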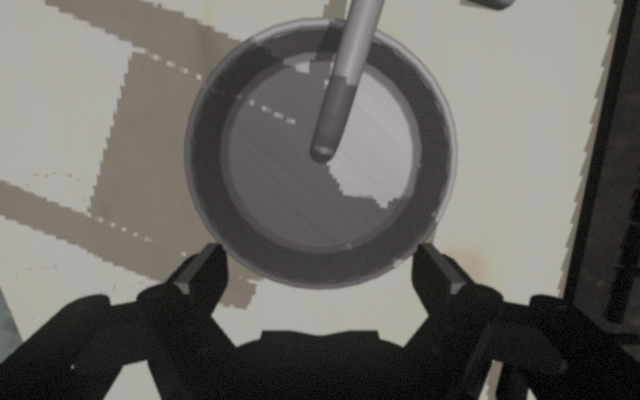

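```bash
python3 - <<'E'
from h import *
from scipy.optimize import least_squares
t=np.linspace(0,2*np.pi,50)
def ext(x,y,k=1):
    P=np.array([proj('wrist',(x+56.5*np.cos(a),y+56.5*np.sin(a),30)) for a in t]); return P[:,0].min(),P[:,0].max(),P[:,1].min(),P[:,1].max()
s=least_squares(lambda p:np.array(ext(*p))-(186,457,18,288),[509,-60]); print('dish',s.x,s.fun)
print('lip',unproj('wrist',(320.5,161),38), 'cam',-K('wrist')[3][:3,:3].T@K('wrist')[3][:3,3])
im=cv2.imread('pics/w5.png'); cv2.imwrite('pics/w5a.png',cv2.resize(im[80:200,260:400],None,fx=5,fy=5,interpolation=2))
E
```

```text
dish [508.77261614 -55.92379216] [-3.70511172  3.67788087 -2.15337763  4.5632733 ]
lip [507.70687582 -50.97019517  38.        ] cam [504.97759843 -33.73665976 153.88805677]
```

View pics/w5a.png

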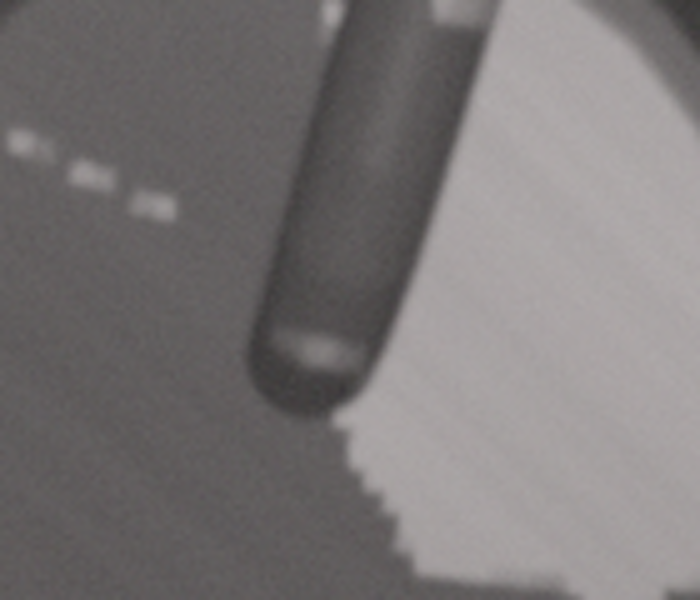

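```bash
python3 - <<'E'
from h import *
print(K('wrist'))
for p in [(508.8,-55.9,30),(508.8,-55.9,38),(508.8,-55.9,2),(507.7,-51,38),(508.8,-46,38)]: print(p,proj('wrist',p))
for uv,z in [((321,153),30),((321,152),3),((321,163),38),((321,163),48)]: print(uv,z,unproj('wrist',uv,z))
print(r.sense()['tool_pos'], unproj('wrist',(320,255),11))
E
```

```text
(np.float64(307.1049157488413), 319.38078014123914, 196.18659552436407, array([[ 9.90415875e-01,  1.38114550e-01, -8.75056742e-04,
        -4.95343646e+02],
       [ 1.33573484e-01, -9.56201842e-01,  2.60453762e-01,
        -1.39791396e+02],
       [ 3.51357232e-02, -2.58074425e-01, -9.65485925e-01,
         1.22127431e+02],
       [ 0.00000000e+00,  0.00000000e+00,  0.00000000e+00,
         1.00000000e+00]]))
(508.8, -55.9, 30) [321.41995798 170.32921272]
(508.8, -55.9, 38) [321.53546869 174.06765868]
(508.8, -55.9, 2) [321.10781496 160.22686112]
(507.7, -51, 38) [320.47111033 161.07499549]
(508.8, -46, 38) [325.228754   148.33837962]
(321, 153) 30 [507.64470909 -48.9279204   30.        ]
(321, 152) 3 [508.15779502 -51.75462245   3.        ]
(321, 163) 38 [508.0010531  -51.69964309  38.        ]
(321, 163) 48 [507.74015869 -50.14961422  48.        ]
[512.59612553 -99.41740958  19.1542065 ] [ 514.76450676 -102.54535932   11.        ]
```

```bash
python3 - <<'E'
from h import *
from scipy.optimize import least_squares
f,cx,cy,T=K('wrist'); t=np.linspace(0,2*np.pi,90)
def ext(x,y,R,z):
    P=np.c_[x+R*np.cos(t),y+R*np.sin(t),0*t+z]@T[:3,:3].T+T[:3,3]; u=cx+f*P[:,0]/P[:,2]; v=cy+f*P[:,1]/P[:,2]
    return np.array([u.min(),u.max(),v.min(),v.max()])
s=least_squares(lambda p:ext(p[0],p[1],56.5,p[2])-(186,457,18,288),[509,-60,30]); print('rim',s.x,s.fun)
s=least_squares(lambda p:ext(p[0],p[1],56.5,30)-(186,457,18,288),[509,-60]); print('rim',s.x,s.fun)
for R in (43.5,45): 
  for z in (2.5,0): s=least_squares(lambda p:ext(p[0],p[1],R,z)-(221,422,51,253),[509,-60]); print('base',R,z,s.x,s.fun)
im=cv2.imread('pics/w5.png'); cv2.imwrite('pics/w5b.png',cv2.resize(im[0:300,170:480],None,fx=2,fy=2,interpolation=2)[:600])
E
```

```text
rim [508.80554659 -55.72379005  26.47183134] [-0.04653643  0.04628533  0.04188003 -0.05267968]
rim [508.8077686 -55.9521004] [-3.72840221  3.70224078 -2.1878753   4.63020641]
base 43.5 2.5 [508.65218932 -53.68564719] [ 12.05407187 -12.0632254    9.60400807 -15.06528744]
base 43.5 0 [508.67948386 -53.78169657] [ 13.46482384 -13.4749112   10.72716408 -16.71464376]
base 45 2.5 [508.72484525 -54.19313387] [  9.06564343  -9.07269896   7.26183175 -11.5452271 ]
base 45 0 [508.75022606 -54.27606559] [ 10.52106726 -10.52916504   8.39622938 -13.26399019]
```

View pics/w5b.png

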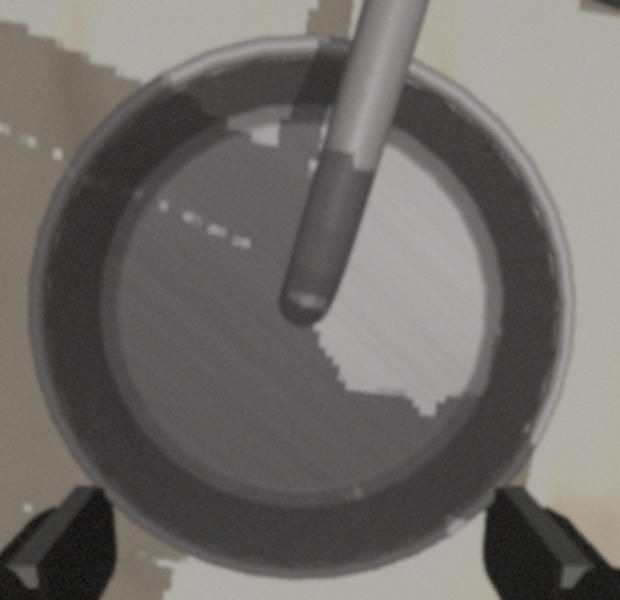

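With perspective fitted properly, the dish centre is about 8 mm short of the spout tip. I push 7 mm more, then back off and check from the other cameras.

```bash
python3 -m jog '[[[-0.0003,0.002,0],[0,0,0],1],[[-0.0006,0.0045,0],[0,0,0],1],[[-0.0009,0.007,0],[0,0,0],1],[[-0.0009,0.007,0],[0,0,0],1]]'
python3 - <<'E'
from h import *
snap('wrist','w6'); snap('scene','s6'); cv2.imwrite('pics/s6a.png',cv2.resize(cv2.imread('pics/s6.png')[180:300,220:380],None,fx=5,fy=5,interpolation=2))
s=r.sense(); print(s['tool_pos'],s['ft_force'],s['finger_gap'])
E
```

```text
time: 5.67
tool_pos: [511.9, -93.7, 19.2]
tcp_rot: [116.6, 90.0, 124.5]
ft_force: [0.9, -0.3, 0.2]
finger_gap: 85.2
[511.96528232 -93.97806579  19.2585198 ] [-0.22721508 -0.02847327 -0.3187292 ] 85.66508382777259
```

View pics/w6.png

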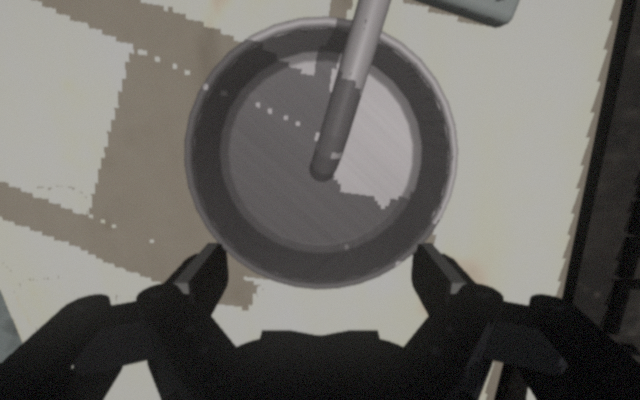

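View pics/s6a.png

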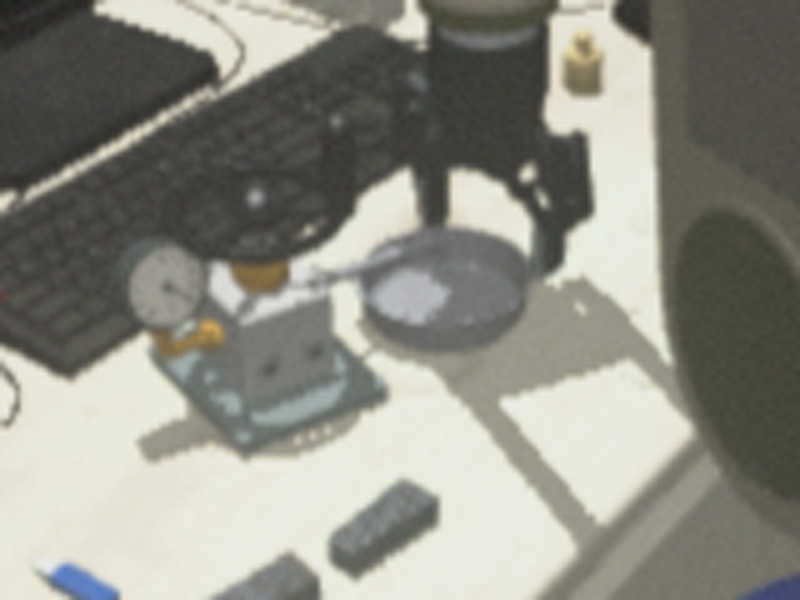

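```bash
python3 -m jog '[[[-0.0002,0.001,0],[0,0,0],1],[[-0.0003,0.0025,0],[0,0,0],1],[[-0.0003,0.0025,0],[0,0,0],1]]'
python3 -m jog '[[[0.0008,-0.006,0],[0,0,0],1],[[0.0025,-0.018,0],[0,0,0],1],[[0.004,-0.030,0],[0,0,0],1],[[0.004,-0.030,0.03],[0,0,0],1],[[0.004,-0.030,0.07],[0,0,0],1]]'
python3 -m jog '[[[0,0,0.035],[0,0,0],1],[[0,-0.01,0.07],[0,0,0],1],[[0,-0.03,0.105],[0,0,0],1],[[0,-0.04,0.13],[0,0,0],1],[[0,-0.04,0.13],[0,0,0],1]]'
python3 - <<'E'
from h import *
snap('wrist','w7'); snap('scene','s7'); cv2.imwrite('pics/s7a.png',cv2.resize(cv2.imread('pics/s7.png')[210:270,270:350],None,fx=10,fy=10,interpolation=2))
snap('top','t7');cv2.imwrite('pics/t7a.png',cv2.resize(cv2.imread('pics/t7.png')[160:240,250:350],None,fx=7,fy=7,interpolation=2))
s=r.sense(); print(s['tool_pos'],s['ft_force'],s['finger_gap'],s['time'])
E
```

```text
time: 6.02
tool_pos: [511.7, -91.5, 19.3]
tcp_rot: [-155.8, 90.0, -147.9]
ft_force: [0.0, -1.4, 0.2]
finger_gap: 85.2
time: 6.43
tool_pos: [512.2, -122.3, 85.8]
tcp_rot: [154.8, 89.5, 162.6]
ft_force: [1.7, -0.6, 0.7]
finger_gap: 85.5
time: 6.85
tool_pos: [518.7, -166.0, 227.0]
tcp_rot: [-35.5, 89.3, -27.7]
ft_force: [0.3, 0.7, -0.8]
finger_gap: 85.1
[ 515.54806111 -162.49101462  218.97246946] [ 7.38035240e-01 -6.51301399e-04  8.24382381e-02] 85.29421851428164 7.0
```

View pics/w7.png

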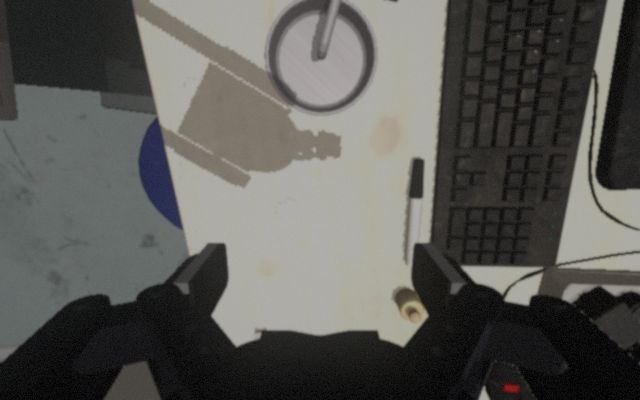

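View pics/s7a.png

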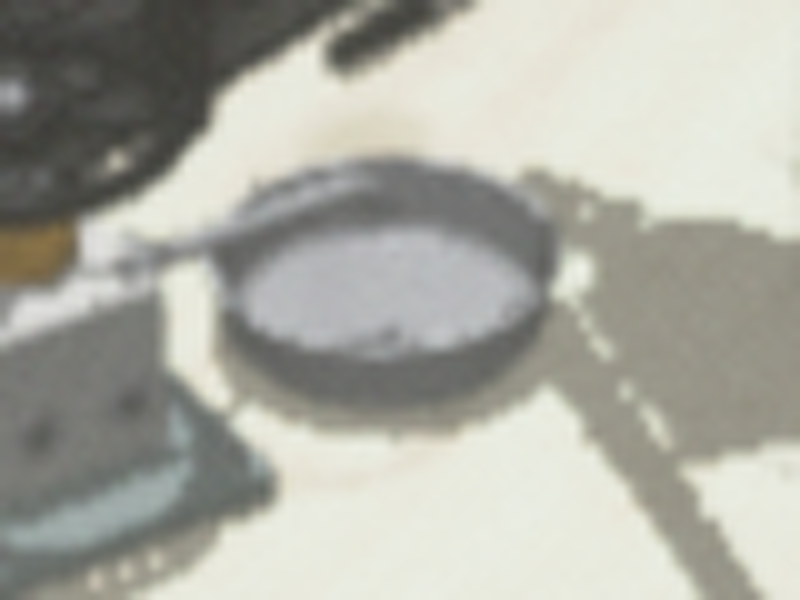

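View pics/t7a.png

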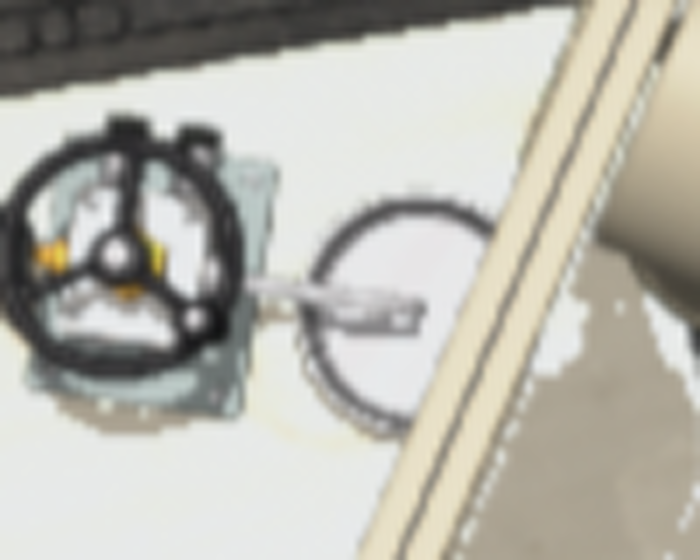

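```bash
python3 - <<'E'
from h import *
im=cv2.imread('pics/top0.png')
print('top dish',unproj('top',(311,205.2),30),'spout edge',unproj('top',(310.7,204.5),56))
# overlays: draw rim model for candidate dish, spout tip point at each cam
from math import *
hub=np.array([521.3,73.2]); yaw=radians(-8.06); tip=hub+125*np.array([sin(yaw),-cos(yaw)]); print('tip',tip)
f={}
for cam,fn,box,k in [('top','t7',(250,160,350,240),7),('scene','s7',(270,210,350,270),10)]:
    a=cv2.imread(f'pics/{fn}.png'); x0,y0,x1,y1=box; a=cv2.resize(a[y0:y1,x0:x1],None,fx=k,fy=k,interpolation=2)
    def pt(p): q=proj(cam,p); return (int((q[0]+.5-x0)*k),int((q[1]+.5-y0)*k))
    for c,col in [((505,-47),(0,0,255))]:
        for R,z in [(56.5,30),(46,0)]:
            cv2.polylines(a,[np.array([pt((c[0]+R*cos(t),c[1]+R*sin(t),z)) for t in np.linspace(0,6.28,60)])],True,col,1)
    cv2.circle(a,pt((tip[0],tip[1],38)),4,(0,255,0),1); cv2.circle(a,pt((tip[0],tip[1],56)),4,(255,0,0),1); cv2.circle(a,pt((*hub,129)),4,(0,255,0),1)
    cv2.imwrite(f'pics/{fn}o.png',a)
E
```

```text
top dish [501.20958276 -53.85307137  30.        ] spout edge [501.88215178 -53.54061242  56.        ]
tip [503.77374616 -50.56522301]
```

View pics/t7o.png

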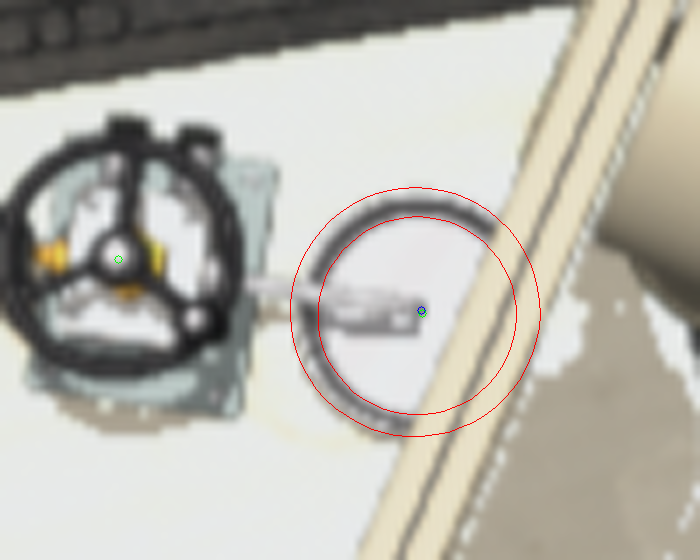

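View pics/s7o.png

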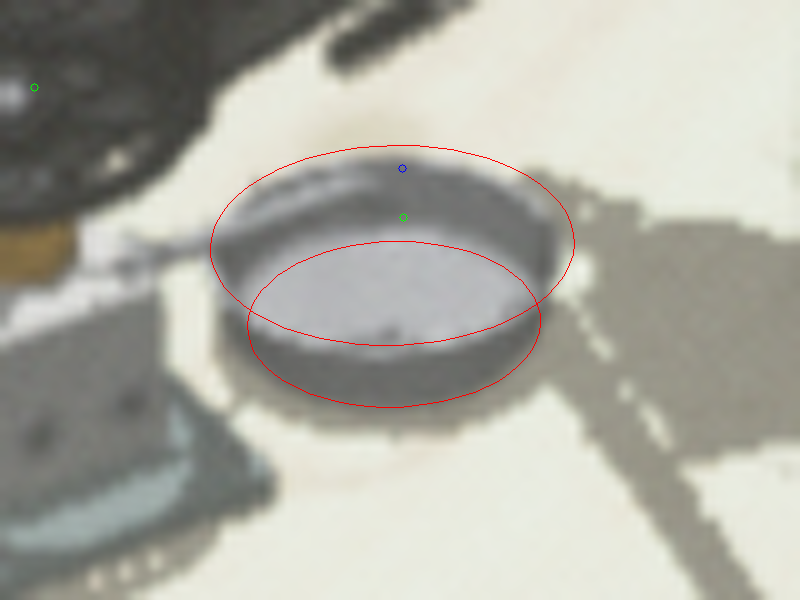

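```bash
python3 - <<'E'
from h import *
im=cv2.imread('pics/w7.png'); cv2.imwrite('pics/w7a.png',cv2.resize(im[0:120,255:385],None,fx=6,fy=6,interpolation=2))
print(-K('wrist')[3][:3,:3].T@K('wrist')[3][:3,3])
E
```

```text
[507.99535886 -96.73813036 353.66608337]
```

View pics/w7a.png

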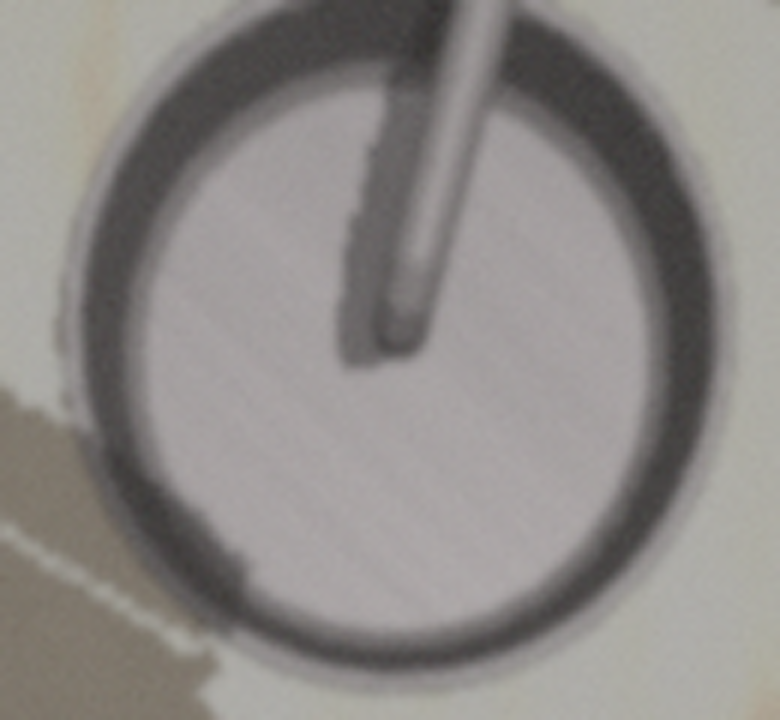

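```bash
python3 - <<'E'
from h import *
from scipy.optimize import least_squares
f,cx,cy,T=K('wrist'); t=np.linspace(0,2*np.pi,180)
def ext(x,y,R,z):
    P=np.c_[x+R*np.cos(t),y+R*np.sin(t),0*t+z]@T[:3,:3].T+T[:3,3]; u=cx+f*P[:,0]/P[:,2]; v=cy+f*P[:,1]/P[:,2]
    return np.array([u.min(),u.max(),v.min(),v.max()])
o=.42
s=least_squares(lambda p:ext(p[0],p[1],56.5,p[2])[[0,1,3]]-(68/6+255-o,735/6+255-o,690/6-o),[509,-60,30]); print('rim',s.x,s.fun)
s=least_squares(lambda p:ext(p[0],p[1],p[2],2.5)-(148/6+255-o,648/6+255-o,85/6-o,632/6-o),[509,-60,43]); print('floor',s.x,s.fun)
for z in (38,50): print('lip',z,unproj('wrist',(400/6+255-o,357/6-o),z))
E
```

```text
rim [502.42696573 -41.95423348  15.05405856] [1.58763669e-10 1.47792889e-12 3.55285579e-10]
floor [502.12318187 -43.6860391   44.3638918 ] [-0.2703439   0.27039762  0.24158693 -0.25943255]
lip 38 [502.81331026 -47.38983655  38.        ]
lip 50 [503.01030508 -49.26580472  50.        ]
```

In this clear wrist view the dish floor fits to (502.1, −43.7) and the spout mouth to about (502.8, −43). The middle of the dish is under the tip within about 1–3 mm in all cameras. Next is the handle.

```bash
python3 -m jog '[[[-0.004,0.03,0],[0,0,0],1],[[-0.008,0.065,0],[0,0,0],1],[[-0.013,0.1,0],[0,0,0],1],[[-0.017,0.135,0],[0,0,0],1],[[-0.02,0.165,0],[0,0,0],1]]'
python3 -m jog '[[[-0.0015,0.02,0],[0,0,0],1],[[-0.0025,0.0325,0],[0,0,0],1],[[-0.0025,0.0325,0],[0,0,0],1],[[-0.0025,0.0325,0],[0,0,0],1]]'
python3 - <<'E'
from h import *
s=r.sense(); print(s['tool_pos'],s['ft_force'],s['joint_pos'].round(1))
snap('wrist','w8'); 
for p in [(493,35,174),(493,35,152),(521.3,73.2,129),s['tool_pos']]: print(p,proj('wrist',p))
E
```

```text
time: 7.42
tool_pos: [493.9, 5.5, 216.9]
tcp_rot: [160.2, 89.8, 168.1]
ft_force: [-0.0, 0.1, 0.4]
finger_gap: 85.1
time: 7.75
tool_pos: [492.2, 36.4, 217.5]
tcp_rot: [174.2, 89.8, -177.7]
ft_force: [-0.6, 0.1, -0.4]
finger_gap: 85.6
[492.20154217  36.44747013 217.46260717] [-0.58812157  0.13058202 -0.35320027] [ -1.7  -8.4 103.4  -0.   85.2  -9.7]
(493, 35, 174) [318.03685074 225.47915978]
(493, 35, 152) [318.27217202 214.17366444]
(521.3, 73.2, 129) [364.05105118 160.08848439]
[492.20154217  36.44747013 217.46260717] [316.13739667 254.42252524]
```

View pics/w8.png

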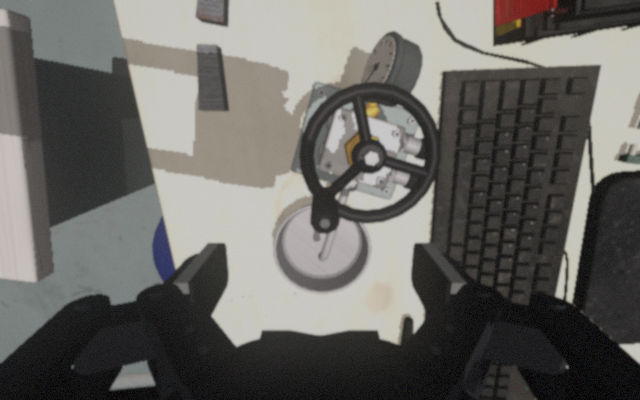

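The handle top is at (324,222), within 6 px of the prediction and between the jaws. I descend around it, with the tips kept above the rim.

```bash
python3 -m jog '[[[0.001,0,-0.025],[0,0,0],1],[[0.001,0,-0.05],[0,0,0],1],[[0.001,0,-0.068],[0,0,0],1],[[0.001,0,-0.0755],[0,0,0],1],[[0.001,0,-0.0755],[0,0,0],1]]'
python3 - <<'E'
from h import *
s=r.sense(); print(s['tool_pos'],s['ft_force'])
snap('wrist','w9'); 
E
```

```text
time: 8.22
tool_pos: [492.4, 35.1, 141.0]
tcp_rot: [172.5, 89.7, -179.7]
ft_force: [0.3, 0.7, 0.6]
finger_gap: 85.5
[492.36618995  35.0587222  141.01939993] [0.32224431 0.73378466 0.58038819]
```

View pics/w9.png

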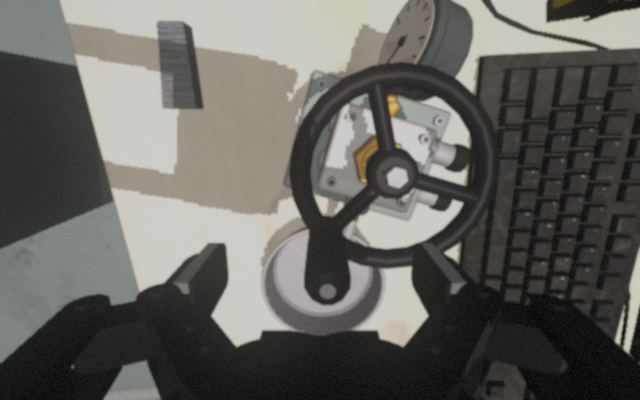

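```bash
python3 - <<'E'
from h import *
from scipy.spatial.transform import Rotation as R
s=r.sense(); p=s['tool_pos']; M=R.from_euler('xyz',s['tcp_rot'],degrees=True).as_matrix(); fw=M[:,1];j=M[:,2]
print(p,fw,j)
f,cx,cy,T=K('wrist')
for dz in (8,-5,-11):
  for side in (-1,1):
    for w in (11,-11):
      q=p+M[:,0]*dz+j*side*42.7+fw*w; print(dz,side,w,proj('wrist',q).round(0),(T[:3,:3]@q+T[:3,3])[2].round(0))
for z,uv in [(174,(327,291)),(128,(322,235))]: print(unproj('wrist',uv,z))
im=cv2.imread('pics/w9.png'); cv2.imwrite('pics/w9a.png',cv2.resize(im[200:350,160:480],None,fx=2.5,fy=2.5,interpolation=2))
E
```

```text
[493.46858477  35.170126   142.87620182] [-1.36603227e-01  9.90625800e-01  2.88967149e-04] [ 0.99062272  0.13660352 -0.00247234]
8 -1 11 [230. 229.] 152.0
8 -1 -11 [234. 269.] 158.0
8 1 11 [403. 229.] 152.0
8 1 -11 [400. 269.] 158.0
-5 -1 11 [222. 239.] 140.0
-5 -1 -11 [226. 282.] 145.0
-5 1 11 [410. 239.] 140.0
-5 1 -11 [407. 282.] 145.0
-11 -1 11 [218. 244.] 134.0
-11 -1 -11 [222. 289.] 140.0
-11 1 11 [414. 244.] 134.0
-11 1 -11 [410. 289.] 140.0
[497.71953221  36.50434264 174.        ]
[495.51396768  40.24087515 128.        ]
```

View pics/w9a.png

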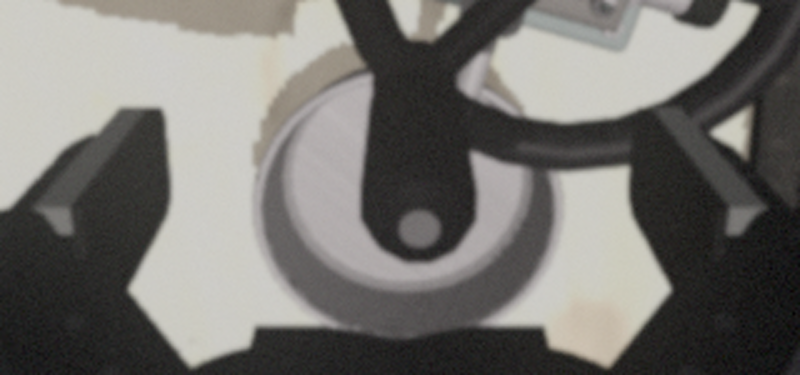

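Fitting the finger corners calibrates the wrist view: the handle axis is about (496, 38) and the TCP is at (493.5, 35.2). I shift by that difference and grip.

```bash
python3 -m jog '[[[0.0025,0.0025,-0.0015],[0,0,0],1],[[0.0025,0.0025,-0.0015],[0,0,0],0],[[0.0025,0.0025,-0.0015],[0,0,0],-1],[[0.0025,0.0025,-0.0015],[0,0,0],-1],[[0.0025,0.0025,-0.0015],[0,0,0],-1]]' 50
python3 -m jog '[[[0,0,0],[0,0,0],-1],[[0,0,0],[0,0,0],-1],[[0,0,0],[0,0,0],-1],[[0,0,0],[0,0,0],-1],[[0,0,0],[0,0,0],-1]]' 50
python3 - <<'E'
from h import *
s=r.sense(); print(s['tool_pos'],s['ft_force'],s['wrist_torque'],s['finger_gap'])
snap('wrist','w10'); 
E
```

```text
time: 8.68
tool_pos: [497.1, 38.5, 143.0]
tcp_rot: [-11.3, 89.9, -3.4]
ft_force: [0.1, -0.4, 0.1]
finger_gap: 38.9
time: 9.1
tool_pos: [496.7, 38.3, 142.6]
tcp_rot: [-90.0, 90.0, -82.1]
ft_force: [-2.7, -2.0, 5.9]
finger_gap: 17.5
[496.69425318  38.2971072  142.59011958] [-2.68249205 -1.99940421  5.86104911] [-0.21201132  0.53452535 -0.00227776] 17.454762409430657
```

View pics/w10.png

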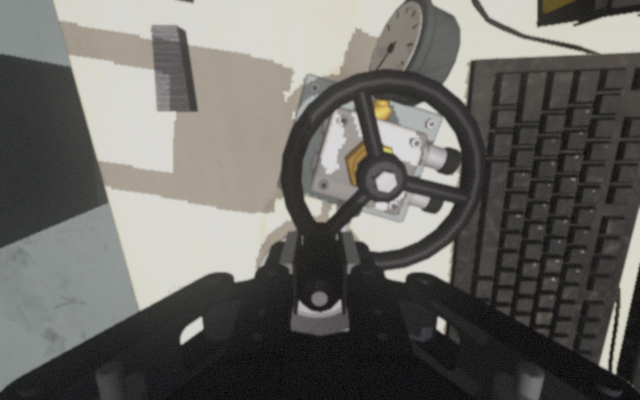

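The grip holds: gap 17.5 mm and the handle centred between the pads. I work out the clockwise arc steps.

```bash
cat > arc.py <<'E'
import sys,json,numpy as np
# usage: arc.py theta0 step n [r]
def arc(t0,st,n,r=48.,corr=(0,0)):
    o=[]
    for k in range(1,n+1):
        a,b=np.radians(t0),np.radians(t0+k*st)
        o.append([[round((r*(np.cos(b)-np.cos(a))+corr[0]*k/n)/1000,4),round((r*(np.sin(b)-np.sin(a))+corr[1]*k/n)/1000,4),round(2*(b-a)/2/np.pi/1000,4)],[0,0,0],-1])
    return json.dumps(o).replace(' ','')
if __name__=='__main__':
    a=[float(x) for x in sys.argv[1:]]
    t=a[0]; 
    for c in range(int(a[3]) if len(a)>3 else 1):
        print(t,arc(t,a[1],int(a[2]))); t+=a[1]*a[2]
E
python3 arc.py -126 -8 5
```

```text
-126.0 [[[-0.0051,0.0043,-0.0],[0,0,0],-1],[[-0.0096,0.0093,-0.0001],[0,0,0],-1],[[-0.0134,0.0148,-0.0001],[0,0,0],-1],[[-0.0163,0.0209,-0.0002],[0,0,0],-1],[[-0.0184,0.0272,-0.0002],[0,0,0],-1]]
```

```bash
python3 -m jog '[[[-0.0051,0.0043,0],[0,0,0],-1],[[-0.0096,0.0093,-0.0001],[0,0,0],-1],[[-0.0134,0.0148,-0.0001],[0,0,0],-1],[[-0.0163,0.0209,-0.0002],[0,0,0],-1],[[-0.0184,0.0272,-0.0002],[0,0,0],-1]]' 50
python3 - <<'E'
from h import *
s=r.sense(); print(s['tool_pos'],s['ft_force'],s['wrist_torque'],s['finger_gap'])
E
python3 arc.py -166 -8 5 4
```

```text
time: 9.57
tool_pos: [477.8, 65.6, 142.4]
tcp_rot: [-90.1, 89.9, -82.2]
ft_force: [-2.4, -4.0, 5.9]
finger_gap: 18.1
[477.84823049  65.56021626 142.43852271] [-2.4201359  -4.04766426  5.94407818] [-0.66707268  0.16417276 -0.03016506] 18.116592717677044
-166.0 [[[-0.0012,0.0066,-0.0],[0,0,0],-1],[[-0.0014,0.0133,-0.0001],[0,0,0],-1],[[-0.0007,0.0199,-0.0001],[0,0,0],-1],[[0.0009,0.0264,-0.0002],[0,0,0],-1],[[0.0034,0.0327,-0.0002],[0,0,0],-1]]
-206.0 [[[0.0033,0.0058,-0.0],[0,0,0],-1],[[0.0075,0.0111,-0.0001],[0,0,0],-1],[[0.0123,0.0157,-0.0001],[0,0,0],-1],[[0.0177,0.0197,-0.0002],[0,0,0],-1],[[0.0236,0.0228,-0.0002],[0,0,0],-1]]
-246.0 [[[0.0063,0.0023,-0.0],[0,0,0],-1],[[0.0128,0.0037,-0.0001],[0,0,0],-1],[[0.0195,0.0041,-0.0001],[0,0,0],-1],[[0.0262,0.0037,-0.0002],[0,0,0],-1],[[0.0328,0.0023,-0.0002],[0,0,0],-1]]
-286.0 [[[0.0063,-0.0023,-0.0],[0,0,0],-1],[[0.0122,-0.0054,-0.0001],[0,0,0],-1],[[0.0176,-0.0094,-0.0001],[0,0,0],-1],[[0.0224,-0.014,-0.0002],[0,0,0],-1],[[0.0266,-0.0193,-0.0002],[0,0,0],-1]]
```

```bash
python3 -m jog '[[[-0.0012,0.0066,0],[0,0,0],-1],[[-0.0014,0.0133,-0.0001],[0,0,0],-1],[[-0.0007,0.0199,-0.0001],[0,0,0],-1],[[0.0009,0.0264,-0.0002],[0,0,0],-1],[[0.0034,0.0327,-0.0002],[0,0,0],-1]]' 50
python3 -m jog '[[[0.0033,0.0058,0],[0,0,0],-1],[[0.0075,0.0111,-0.0001],[0,0,0],-1],[[0.0123,0.0157,-0.0001],[0,0,0],-1],[[0.0177,0.0197,-0.0002],[0,0,0],-1],[[0.0236,0.0228,-0.0002],[0,0,0],-1]]' 50
python3 - <<'E'
from h import *
from scipy.optimize import least_squares
s=r.sense(); p=s['tool_pos']; print(p,s['ft_force'],s['finger_gap'])
P=np.array([(496.7,38.3),(477.85,65.56),(481.1,98.4),p[:2]])
q=least_squares(lambda c:np.hypot(*(P-c).T)-48,[525,77]); print(q.x,q.fun,np.degrees(np.arctan2(*(P-q.x).T[::-1])))
E
```

```text
time: 9.98
tool_pos: [481.2, 98.9, 142.2]
tcp_rot: [178.4, 90.0, -173.7]
ft_force: [-3.3, -2.1, 5.1]
finger_gap: 17.8
time: 10.4
tool_pos: [505.1, 121.8, 142.0]
tcp_rot: [121.4, 90.0, 129.3]
ft_force: [-1.7, -2.4, 4.3]
finger_gap: 17.7
[505.05284242 121.84693522 141.96891627] [-1.71273239 -2.3576171   4.27491387] 17.658855173452388
[524.27912099  77.70872642] [ 0.10047435 -0.00776282 -0.1192597   0.14386009] [-124.98520149 -165.33663585  154.39643318  113.53758653]
```

The circle fit is good: centre (524.3, 77.7), radius 48, residuals under 0.15 mm, forces about 4 N. The stop should be near −8°.

```bash
python3 -m jog '[[[0.0063,0.0023,0],[0,0,0],-1],[[0.0128,0.0037,-0.0001],[0,0,0],-1],[[0.0195,0.0041,-0.0001],[0,0,0],-1],[[0.0262,0.0037,-0.0002],[0,0,0],-1],[[0.0328,0.0023,-0.0002],[0,0,0],-1]]' 50
python3 -m jog '[[[0.0063,-0.0023,0],[0,0,0],-1],[[0.0122,-0.0054,-0.0001],[0,0,0],-1],[[0.0176,-0.0094,-0.0001],[0,0,0],-1],[[0.0224,-0.014,-0.0002],[0,0,0],-1],[[0.0266,-0.0193,-0.0002],[0,0,0],-1]]' 50
cat > st.py <<'E'
from h import *
s=r.sense(); p=s['tool_pos']; C=np.array([524.28,77.71]); d=p[:2]-C; a=np.arctan2(d[1],d[0]); F=s['ft_force']
print('t',round(s['time'],2),'pos',p.round(2),'r',np.hypot(*d).round(2),'ang',np.degrees(a).round(2),'F',F.round(1),'Ftan',round(-F[0]*np.sin(a)+F[1]*np.cos(a),1),'Frad',round(F[0]*np.cos(a)+F[1]*np.sin(a),1),'gap',round(s['finger_gap'],1))
E
python3 st.py
python3 arc.py 34 -6 5;python3 arc.py 4 -3 5
```

```text
time: 10.82
tool_pos: [537.8, 124.0, 141.7]
tcp_rot: [152.5, 90.0, 160.5]
ft_force: [-2.5, -1.9, 5.9]
finger_gap: 17.7
time: 11.23
tool_pos: [564.2, 104.9, 141.5]
tcp_rot: [127.0, 89.9, 134.9]
ft_force: [-4.1, 1.0, 6.2]
finger_gap: 17.9
t 11.23 pos [564.23 104.93 141.47] r 48.35 ang 34.27 F [-4.1  1.   6.2] Ftan 3.1 Frad -2.8 gap 17.9
34.0 [[[0.0026,-0.0043,-0.0],[0,0,0],-1],[[0.0047,-0.0089,-0.0001],[0,0,0],-1],[[0.0063,-0.0136,-0.0001],[0,0,0],-1],[[0.0075,-0.0185,-0.0001],[0,0,0],-1],[[0.0081,-0.0235,-0.0002],[0,0,0],-1]]
4.0 [[[0.0001,-0.0025,-0.0],[0,0,0],-1],[[0.0001,-0.005,-0.0],[0,0,0],-1],[[-0.0001,-0.0075,-0.0],[0,0,0],-1],[[-0.0004,-0.01,-0.0001],[0,0,0],-1],[[-0.0008,-0.0125,-0.0001],[0,0,0],-1]]
```

```bash
python3 -m jog '[[[0.0026,-0.0043,0],[0,0,0],-1],[[0.0047,-0.0089,-0.0001],[0,0,0],-1],[[0.0063,-0.0136,-0.0001],[0,0,0],-1],[[0.0075,-0.0185,-0.0001],[0,0,0],-1],[[0.0081,-0.0235,-0.0002],[0,0,0],-1]]' 50
python3 st.py
python3 -m jog '[[[0.0001,-0.0025,0],[0,0,0],-1],[[0.0001,-0.005,0],[0,0,0],-1],[[-0.0001,-0.0075,0],[0,0,0],-1]]' 50
python3 st.py
```

```text
time: 11.65
tool_pos: [572.5, 81.5, 141.3]
tcp_rot: [91.4, 89.9, 99.4]
ft_force: [-2.7, 2.3, 5.3]
finger_gap: 17.8
t 11.65 pos [572.51  81.48 141.28] r 48.38 ang 4.47 F [-2.7  2.3  5.3] Ftan 2.5 Frad -2.5 gap 17.8
time: 11.9
tool_pos: [572.5, 73.6, 141.2]
tcp_rot: [84.6, 90.0, 92.6]
ft_force: [-1.4, 2.0, 5.2]
finger_gap: 17.7
t 11.9 pos [572.48  73.62 141.2 ] r 48.37 ang -4.85 F [-1.4  2.   5.2] Ftan 1.9 Frad -1.6 gap 17.7
```

```bash
python3 -m jog '[[[-0.0001,-0.001,0],[0,0,0],-1],[[-0.0002,-0.002,0],[0,0,0],-1],[[-0.0003,-0.003,0],[0,0,0],-1],[[-0.0003,-0.003,0],[0,0,0],-1]]' 50
python3 st.py
python3 -m jog '[[[-0.0001,-0.0007,0],[0,0,0],-1],[[-0.0003,-0.0015,0],[0,0,0],-1],[[-0.0003,-0.0015,0],[0,0,0],-1]]' 50
python3 st.py
```

```text
time: 12.23
tool_pos: [572.2, 70.3, 141.1]
tcp_rot: [131.2, 90.0, 139.1]
ft_force: [-2.7, 2.5, 6.3]
finger_gap: 17.9
t 12.23 pos [572.15  70.27 141.13] r 48.45 ang -8.84 F [-2.7  2.5  6.3] Ftan 2.1 Frad -3.1 gap 17.9
time: 12.48
tool_pos: [572.0, 69.6, 141.2]
tcp_rot: [75.4, 89.9, 83.4]
ft_force: [-1.9, 5.8, 4.4]
finger_gap: 17.7
t 12.48 pos [572.03  69.61 141.18] r 48.43 ang -9.63 F [-1.9  5.8  4.4] Ftan 5.4 Frad -2.8 gap 17.7
```

```bash
python3 -m jog '[[[-0.0001,-0.0007,0],[0,0,0],-1],[[-0.0003,-0.0014,0],[0,0,0],-1],[[-0.0003,-0.0014,0],[0,0,0],-1]]' 50
python3 st.py
python3 -m jog '[[[-0.0001,-0.0007,0],[0,0,0],-1],[[-0.0003,-0.0014,0],[0,0,0],-1],[[-0.0003,-0.0014,0],[0,0,0],-1]]' 50
python3 st.py
```

```text
time: 12.73
tool_pos: [571.9, 69.0, 141.2]
tcp_rot: [68.9, 89.8, 76.9]
ft_force: [-0.5, 8.9, 4.0]
finger_gap: 17.6
t 12.73 pos [571.89  69.04 141.21] r 48.4 ang -10.32 F [-0.5  8.9  4. ] Ftan 8.6 Frad -2.1 gap 17.6
time: 12.98
tool_pos: [571.8, 68.5, 141.3]
tcp_rot: [67.2, 89.7, 75.1]
ft_force: [0.9, 12.0, 2.9]
finger_gap: 18.0
t 12.98 pos [571.76  68.48 141.25] r 48.37 ang -11.01 F [ 0.9 12.   2.9] Ftan 11.9 Frad -1.4 gap 18.0
```

The stop is solid. The reaction grows linearly (5.4, 8.6, 11.9 N), and extrapolates to a tool angle of about −8.95° at first contact. With handle friction reversed, that becomes about −8.0°, which matches the block yaw of −8.06° from vision. The valve is shut, so I now open it two turns.

```bash
python3 arc.py -14 12 5 6
```

```text
-14.0 [[[0.0014,0.0099,0.0001],[0,0,0],-1],[[0.0007,0.0199,0.0001],[0,0,0],-1],[[-0.0021,0.0296,0.0002],[0,0,0],-1],[[-0.0068,0.0385,0.0003],[0,0,0],-1],[[-0.0132,0.0461,0.0003],[0,0,0],-1]]
46.0 [[[-0.0079,0.0062,0.0001],[0,0,0],-1],[[-0.0169,0.0106,0.0001],[0,0,0],-1],[[-0.0267,0.013,0.0002],[0,0,0],-1],[[-0.0367,0.0134,0.0003],[0,0,0],-1],[[-0.0466,0.0116,0.0003],[0,0,0],-1]]
106.0 [[[-0.0093,-0.0038,0.0001],[0,0,0],-1],[[-0.0176,-0.0094,0.0001],[0,0,0],-1],[[-0.0246,-0.0166,0.0002],[0,0,0],-1],[[-0.0299,-0.0251,0.0003],[0,0,0],-1],[[-0.0333,-0.0345,0.0003],[0,0,0],-1]]
166.0 [[[-0.0014,-0.0099,0.0001],[0,0,0],-1],[[-0.0007,-0.0199,0.0001],[0,0,0],-1],[[0.0021,-0.0296,0.0002],[0,0,0],-1],[[0.0068,-0.0385,0.0003],[0,0,0],-1],[[0.0132,-0.0461,0.0003],[0,0,0],-1]]
226.0 [[[0.0079,-0.0062,0.0001],[0,0,0],-1],[[0.0169,-0.0106,0.0001],[0,0,0],-1],[[0.0267,-0.013,0.0002],[0,0,0],-1],[[0.0367,-0.0134,0.0003],[0,0,0],-1],[[0.0466,-0.0116,0.0003],[0,0,0],-1]]
286.0 [[[0.0093,0.0038,0.0001],[0,0,0],-1],[[0.0176,0.0094,0.0001],[0,0,0],-1],[[0.0246,0.0166,0.0002],[0,0,0],-1],[[0.0299,0.0251,0.0003],[0,0,0],-1],[[0.0333,0.0345,0.0003],[0,0,0],-1]]
```

```bash
python3 -m jog '[[[0.0014,0.0099,0.0001],[0,0,0],-1],[[0.0007,0.0199,0.0001],[0,0,0],-1],[[-0.0021,0.0296,0.0002],[0,0,0],-1],[[-0.0068,0.0385,0.0003],[0,0,0],-1],[[-0.0132,0.0461,0.0003],[0,0,0],-1]]' 50 | grep -v rot
python3 st.py
python3 -m jog '[[[-0.0079,0.0062,0.0001],[0,0,0],-1],[[-0.0169,0.0106,0.0001],[0,0,0],-1],[[-0.0267,0.013,0.0002],[0,0,0],-1],[[-0.0367,0.0134,0.0003],[0,0,0],-1],[[-0.0466,0.0116,0.0003],[0,0,0],-1]]' 50 >/dev/null
python3 st.py
python3 -m jog '[[[-0.0093,-0.0038,0.0001],[0,0,0],-1],[[-0.0176,-0.0094,0.0001],[0,0,0],-1],[[-0.0246,-0.0166,0.0002],[0,0,0],-1],[[-0.0299,-0.0251,0.0003],[0,0,0],-1],[[-0.0333,-0.0345,0.0003],[0,0,0],-1]]' 50 >/dev/null
python3 st.py
```

```text
time: 13.4
tool_pos: [558.5, 111.9, 141.5]
ft_force: [-1.2, -6.0, 3.2]
finger_gap: 17.8
t 13.4 pos [558.52 111.89 141.52] r 48.38 ang 44.95 F [-1.2 -6.   3.2] Ftan -3.4 Frad -5.1 gap 17.8
t 13.82 pos [511.43 124.22 142.03] r 48.25 ang 105.44 F [ 4.7 -3.6  1.6] Ftan -3.5 Frad -4.7 gap 17.4
t 14.23 pos [477.59  89.38 142.26] r 48.12 ang 165.97 F [1.6 4.2 4.4] Ftan -4.4 Frad -0.5 gap 17.5
```

```bash
python3 -m jog '[[[-0.0014,-0.0099,0.0001],[0,0,0],-1],[[-0.0007,-0.0199,0.0001],[0,0,0],-1],[[0.0021,-0.0296,0.0002],[0,0,0],-1],[[0.0068,-0.0385,0.0003],[0,0,0],-1],[[0.0132,-0.0461,0.0003],[0,0,0],-1]]' 50 >/dev/null
python3 st.py
python3 -m jog '[[[0.0079,-0.0062,0.0001],[0,0,0],-1],[[0.0169,-0.0106,0.0001],[0,0,0],-1],[[0.0267,-0.013,0.0002],[0,0,0],-1],[[0.0367,-0.0134,0.0003],[0,0,0],-1],[[0.0466,-0.0116,0.0003],[0,0,0],-1]]' 50 >/dev/null
python3 st.py
python3 -m jog '[[[0.0093,0.0038,0.0001],[0,0,0],-1],[[0.0176,0.0094,0.0001],[0,0,0],-1],[[0.0246,0.0166,0.0002],[0,0,0],-1],[[0.0299,0.0251,0.0003],[0,0,0],-1],[[0.0333,0.0345,0.0003],[0,0,0],-1]]' 50 >/dev/null
python3 st.py
```

```text
t 14.65 pos [490.93  42.55 142.34] r 48.46 ang -133.48 F [-1.2  5.3  5.4] Ftan -4.5 Frad -3.0 gap 17.3
t 15.07 pos [537.48  30.78 142.44] r 48.75 ang -74.29 F [-4.8  2.9  7. ] Ftan -3.9 Frad -4.1 gap 17.8
t 15.48 pos [571.08  64.74 142.9 ] r 48.57 ang -15.49 F [-4.  -2.2  7.7] Ftan -3.2 Frad -3.3 gap 17.7
```

```bash
python3 - <<'E'
from h import *
snap('wrist','w11'); snap('top','t11')
E
```

```text
(no output)
```

View pics/w11.png

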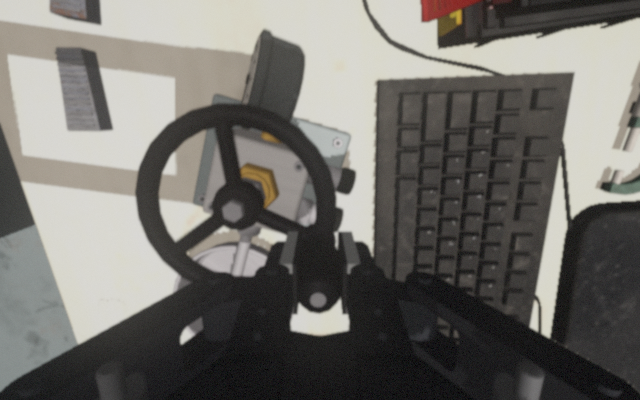

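One turn is done, with the handle still centred in the pads at (318,300). I start the second turn.

```bash
python3 -m jog '[[[0.0014,0.0099,0.0001],[0,0,0],-1],[[0.0007,0.0199,0.0002],[0,0,0],-1],[[-0.0021,0.0296,0.0003],[0,0,0],-1],[[-0.0068,0.0385,0.0004],[0,0,0],-1],[[-0.0132,0.0461,0.0005],[0,0,0],-1]]' 50 >/dev/null
python3 st.py
python3 -m jog '[[[-0.0079,0.0062,0.0001],[0,0,0],-1],[[-0.0169,0.0106,0.0002],[0,0,0],-1],[[-0.0267,0.013,0.0003],[0,0,0],-1],[[-0.0367,0.0134,0.0004],[0,0,0],-1],[[-0.0466,0.0116,0.0005],[0,0,0],-1]]' 50 >/dev/null
python3 st.py
python3 -m jog '[[[-0.0093,-0.0038,0.0001],[0,0,0],-1],[[-0.0176,-0.0094,0.0001],[0,0,0],-1],[[-0.0246,-0.0166,0.0002],[0,0,0],-1],[[-0.0299,-0.0251,0.0003],[0,0,0],-1],[[-0.0333,-0.0345,0.0003],[0,0,0],-1]]' 50 >/dev/null
python3 st.py
python3 -m jog '[[[-0.0014,-0.0099,0.0001],[0,0,0],-1],[[-0.0007,-0.0199,0.0001],[0,0,0],-1],[[0.0021,-0.0296,0.0002],[0,0,0],-1],[[0.0068,-0.0385,0.0003],[0,0,0],-1],[[0.0132,-0.0461,0.0003],[0,0,0],-1]]' 50 >/dev/null
python3 st.py
python3 -m jog '[[[0.0079,-0.0062,0.0001],[0,0,0],-1],[[0.0169,-0.0106,0.0001],[0,0,0],-1],[[0.0267,-0.013,0.0002],[0,0,0],-1],[[0.0367,-0.0134,0.0003],[0,0,0],-1],[[0.0466,-0.0116,0.0003],[0,0,0],-1]]' 50 >/dev/null
python3 st.py
python3 arc.py -74 9 5; python3 arc.py -29 4 4
```

```text
t 16.0 pos [558.75 111.36 143.74] r 48.17 ang 44.31 F [ 2.3 -2.6  3.5] Ftan -3.4 Frad -0.2 gap 17.9
t 16.42 pos [510.81 123.98 144.  ] r 48.19 ang 106.23 F [ 3.4 -1.2  3. ] Ftan -3.0 Frad -2.1 gap 18.0
t 16.83 pos [477.46  88.97 144.26] r 48.15 ang 166.47 F [3.6 2.2 3.8] Ftan -3.0 Frad -2.9 gap 17.5
t 17.25 pos [491.01  42.33 144.29] r 48.56 ang -133.24 F [0.9 5.8 5.8] Ftan -3.3 Frad -4.9 gap 17.5
t 17.67 pos [537.4   30.65 144.3 ] r 48.86 ang -74.42 F [-3.8  3.9  8.8] Ftan -2.6 Frad -4.8 gap 17.6
-74.0 [[[0.0071,0.0026,0.0],[0,0,0],-1],[[0.0136,0.0063,0.0001],[0,0,0],-1],[[0.0195,0.011,0.0001],[0,0,0],-1],[[0.0246,0.0166,0.0002],[0,0,0],-1],[[0.0288,0.0229,0.0002],[0,0,0],-1]]
-29.0 [[[0.0015,0.003,0.0],[0,0,0],-1],[[0.0028,0.0061,0.0],[0,0,0],-1],[[0.0039,0.0092,0.0001],[0,0,0],-1],[[0.0048,0.0125,0.0001],[0,0,0],-1]]
```

```bash
python3 -m jog '[[[0.0071,0.0026,0],[0,0,0],-1],[[0.0136,0.0063,0.0001],[0,0,0],-1],[[0.0195,0.011,0.0001],[0,0,0],-1],[[0.0246,0.0166,0.0002],[0,0,0],-1],[[0.0288,0.0229,0.0002],[0,0,0],-1]]' 50 >/dev/null
python3 st.py
python3 -m jog '[[[0.0015,0.003,0],[0,0,0],-1],[[0.0028,0.0061,0],[0,0,0],-1],[[0.0039,0.0092,0.0001],[0,0,0],-1],[[0.0048,0.0125,0.0001],[0,0,0],-1],[[0.0048,0.0125,0.0001],[0,0,0],-1]]' 50 >/dev/null
python3 st.py
```

```text
t 18.08 pos [566.24  53.06 144.67] r 48.66 ang -30.43 F [-4.2 -1.1  8.6] Ftan -3.1 Frad -3.1 gap 17.7
t 18.5 pos [571.3   65.83 144.94] r 48.49 ang -14.18 F [-1.3 -1.3  7. ] Ftan -1.6 Frad -0.9 gap 18.3
```

```bash
python3 -m jog '[[[0.0004,0.0017,0],[0,0,0],-1],[[0.0007,0.0032,0],[0,0,0],-1],[[0.001,0.0044,0],[0,0,0],-1],[[0.001,0.0044,0],[0,0,0],-1],[[0.001,0.0044,0],[0,0,0],-1]]' 50 >/dev/null
python3 st.py
python3 -m jog '[[[0,0,0],[0,0,0],-1],[[0,0,0],[0,0,0],-1]]' 50 >/dev/null
python3 st.py
```

```text
t 18.92 pos [572.15  69.84 144.92] r 48.51 ang -9.34 F [-1.  -1.   8.8] Ftan -1.2 Frad -0.8 gap 17.9
t 19.08 pos [572.13  69.83 144.93] r 48.49 ang -9.35 F [-2.6 -1.9  8. ] Ftan -2.2 Frad -2.2 gap 17.9
```

The tool angle is −9.35° and the target is about −8.0°. I make one last small step that does not pass it.

```bash
python3 -m jog '[[[0.0001,0.0005,0],[0,0,0],-1],[[0.0002,0.001,0],[0,0,0],-1],[[0.0002,0.001,0],[0,0,0],-1],[[0.0002,0.001,0],[0,0,0],-1]]' 50 >/dev/null
python3 st.py
python3 - <<'E'
from h import *
snap('wrist','w12'); snap('top','t12'); snap('scene','s12')
a=cv2.resize(cv2.imread('pics/t12.png')[140:260,190:350],None,fx=5,fy=5,interpolation=2); cv2.imwrite('pics/t12a.png',a)
cv2.imwrite('pics/s12a.png',cv2.resize(cv2.imread('pics/s12.png')[170:320,190:390],None,fx=4,fy=4,interpolation=2))
d=cv2.absdiff(cv2.imread('pics/t12.png'),cv2.imread('pics/top0.png')).max(2); cv2.imwrite('pics/diff.png',d)
E
python3 st.py
```

```text
t 19.42 pos [572.27  70.65 144.9 ] r 48.51 ang -8.37 F [-1.8 -1.5  9.6] Ftan -1.7 Frad -1.5 gap 17.2
t 19.57 pos [572.28  70.69 144.9 ] r 48.51 ang -8.32 F [-1.5 -1.2  8.4] Ftan -1.4 Frad -1.3 gap 18.1
```

View pics/w12.png

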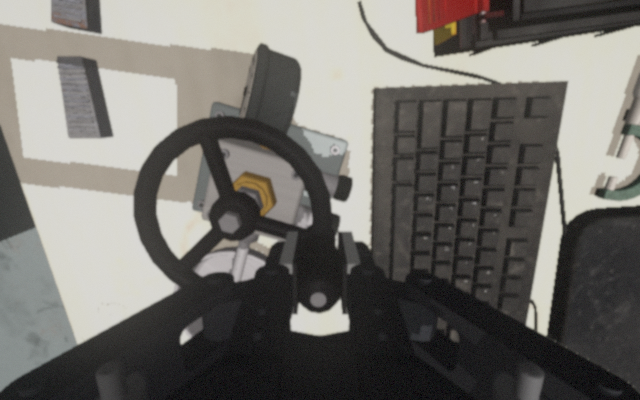

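View pics/s12a.png

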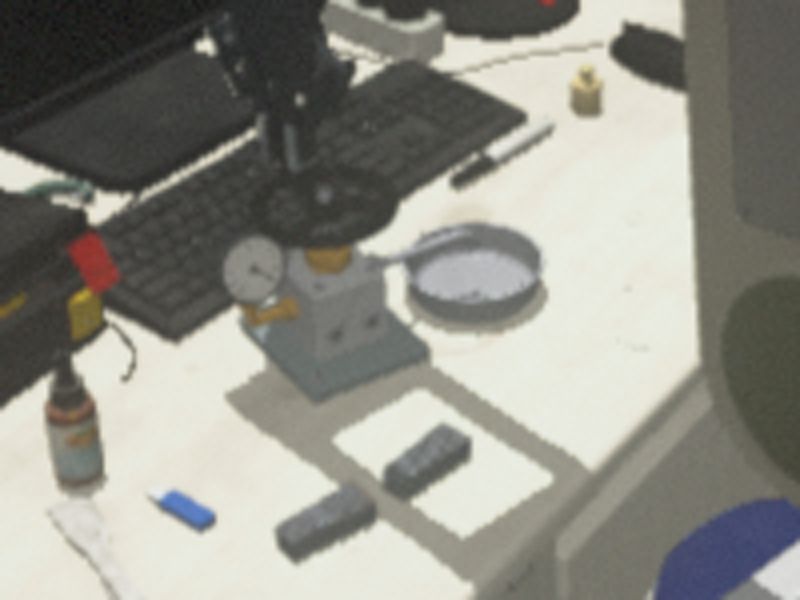

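View pics/diff.png

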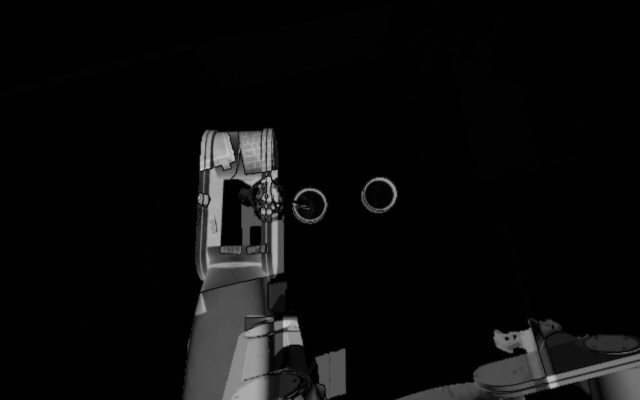

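```bash
python3 - <<'E'
from h import *
d=cv2.imread('pics/diff.png',0); 
def fit(x0,x1,y0,y1,c):
    m=d[y0:y1,x0:x1]>60; ys,xs=np.nonzero(m); P=np.c_[xs+x0,ys+y0].astype(float); rr=np.hypot(*(P-c).T); P=P[(rr>13)&(rr<20)]
    from scipy.optimize import least_squares
    q=least_squares(lambda p:np.hypot(P[:,0]-p[0],P[:,1]-p[1])-p[2],[*c,16.5],loss='soft_l1'); return q.x
a=fit(290,332,185,226,(310.5,205)); b=fit(358,402,173,216,(379.5,195)); print(a,b)
print(unproj('top',a[:2],25),unproj('top',b[:2],25)); print('tip px est',(309.3,204.6),unproj('top',(309.3,204.6),50))
t=cv2.imread('pics/t12.png'); cv2.imwrite('pics/t12b.png',cv2.resize(t[175:235,270:350],None,fx=10,fy=10,interpolation=2))
E
```

```text
[309.47427806 204.82572248  15.82506379] [378.63882426 194.50681216  16.00633433]
[502.71116713 -48.88382526  25.        ] [ 534.86634489 -269.89895634   25.        ]
tip px est (309.3, 204.6) [501.94565683 -49.03219709  50.        ]
```

View pics/t12b.png

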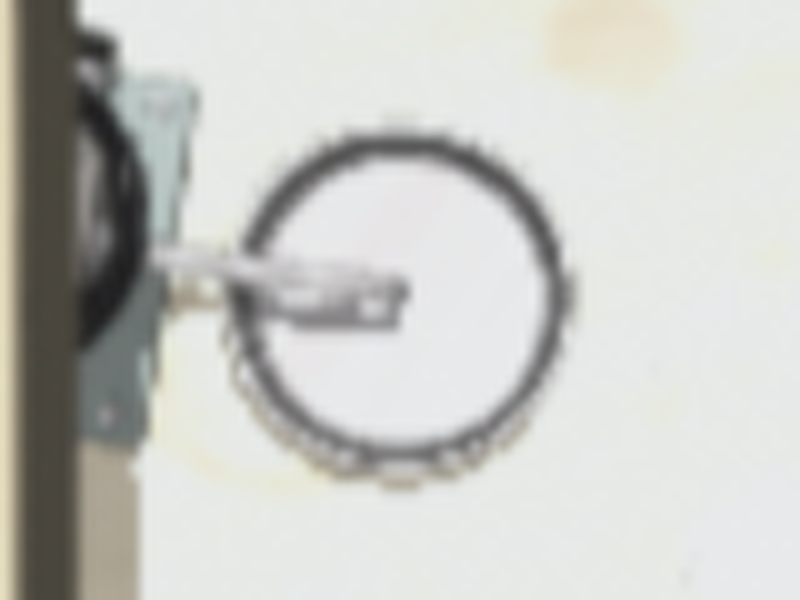

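The unobstructed top view puts the dish centre at (502.7, −48.9) and the spout tip at (501.9, −49.0), about 1 mm apart. The image difference shows that only the dish moved. The valve is within about 0.3° of two turns and the handle is gripped, so I hand in.

```bash
python3 - <<'E'
from h import *
print(order.hand_in()); s=r.sense(); print(s['time'],s['tool_pos'],s['finger_gap'])
E
```

```text
the job is handed in; nothing more can be done
None
the job is handed in; nothing more can be done
```

The job is handed in, at about 19.6 s of the 64 s allowed; it gave no verdict.

**What I did:** I slid the dish flat along the desk with the open jaws until it was under the spout. Then I gripped the crank handle, turned it clockwise to the stop, and opened it two turns counter-clockwise. I finished with the handle still gripped at 50 N.

**Last checks:**
- **Dish:** the final top view puts its centre about 1 mm from the spout tip. A wrist view taken just after the push agreed within 1 mm. The scene camera, which is coarser, suggested 2–3 mm.
- **Shut position:** the stop pushed back harder with each small step (5.4, 8.6, 11.9 N). The angle where it first pushed back matches the block's direction as seen by the camera.
- **Two turns:** the tool ended at −8.3°. Exactly two turns is about −8.0° to −8.2° once handle play and friction are allowed for, so I estimate the valve is 0.1–0.3° short and not past it.
- **Other things:** comparing top pictures from before and after, only the dish has moved. The arm hid part of the area by the block in that comparison. The scene view shows the dropper, memory stick and jaw inserts where they were.
- **Forces:** every reading I took at the wrist stayed below about 13 N.

**What disagreed:** the top and wrist cameras differed by up to about 5 mm in absolute position. I therefore judged the dish against the spout within single pictures, and the valve by the circle the handle traced and the force at the stop.

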